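# Rack the rinsed ceramic sleeves with the lifting rod

### The arm

A 7-joint arm with a two-finger parallel gripper is mounted at the origin on the work surface. World frame = base frame: x ahead of the robot, y to its left, z up, the work surface at z = 0. Lengths are in m, angles in rad, forces in N, time in s.
With the tool pointing down it reaches from about 0.425 to 0.875 m from the base axis. Payload 9.9 kg.
Tool frame: the origin (TCP) lies at the very end of the fingers, on their centre line; the grasp point (between the pads) lies 19 mm behind it; z points along the fingers, x is the direction in which the jaws open and shut, and the axes are right-handed (so a half turn about z gives the same grasp; the last joint's range is limited). The gripper opens to 85 mm and grips with 20 to 120 N. Pads are 22 mm wide; open, the fingers measure 114 mm over their backs; the gripper's body (76 mm by 85 mm) begins 54 mm behind the grasp point. The pads swing forward as they close: fully open they stand 13 mm farther back than shut.
Start: joints at [1.178, 0.576, 0.025, 1.437, -0.015, 1.129, -0.057], TCP at [0.205, -0.643, 0.231] pointing down, gripper open.
Joint ranges: [-2.76, 2.76], [-0.34, 2.15], [-1.52, 1.57], [0.19, 2.46], [-1.09, 4.23], [0.17, 1.99], [-2.82, 2.82]. Speed limits (rad/s): [2.22, 2.22, 3.01, 3.01, 3.14, 3.14, 3.14].

### API

Orientations are given as a unit quaternion [x, y, z, w].
In Python, from station import robot, optics, spotter gives the robot as it stands.
- The arm moves only by the tool send_rows, never from a script. Its argument "series" is a list of rows, each an object of numbers: "dx", "dy", "dz": the shift along the tool's x, y, z in mm; "ax", "ay", "az": the turn, a rotation vector about the tool's x, y, z in rad; "grip": the opening, from -1 (shut) to 1 (fully open). A call has exactly 10 rows; each row is the pose to reach, as a shift and turn from the pose measured when the call began, along the tool's axes at that moment; what a row does not reach only later rows make up. A row lasts 1/10 s, in which the tool goes at most 50 mm and 8.59 degrees, less where a joint would pass 70% of its speed; a pose out of reach is approached as far as the arm can. A call with a gripper value outside its range is refused whole. The fingers move at their own pace and stop on an object; "squeeze" is the grip in N (left out, the last holds). Time passes only in rows, so rows that repeat a pose let the fingers close, or fill a call up. It gives the time, the measured TCP pose, the force and the opening at its end, in the units of the state.
- robot.state(): the state, without advancing time (a new reading comes with each control period).
- optics.camera(name): name is "side" or "top"; returns a dict with "pixels" (420x560x3 uint8, red, green, blue), "range_z" (420x560 float32, m along the optical axis (not along the pixel's ray), 0 where there is no reading), "fx", "fy", "cx", "cy" (pixels), "distortion" ([k1, k2, p1, p2, k3] as OpenCV has them; the pictures are not rectified), "R" (3x3) and "t" (3): a world point X has camera coordinates R X + t. Camera axes: x right, y down, z forward; pixel columns grow to the right and rows downward; lengths in m; the calibration is good to about 2 mm. A picture is of the moment at which its call begins.
- robot.close_job(): hands the job in, once; it reports no verdict.
Trained networks look in a picture, given as the dict that the camera call returned (one of the last four; its "shot" number tells which), for a name from the list of things; names that differ only in an ending like _2 or _b are one class to them, and where a whole thing is asked for, a point or a joint stands for the part that bears it (a point fixed in the world has none). Each returns a list of dicts, best first, with "p" (0 to 1); they miss things now and then, are a little off and sometimes report something else, mostly with a low value. They report only what shows in the picture. A call takes as long as a camera call. They do not tell look-alikes from the thing itself.
- spotter.outline_of(picture, thing): "region" (420x560 bool, what is visible of it).
- spotter.pinpoint(picture, thing): "xyz" ([x, y, z] in m, in the coordinates of the camera as it stood for that picture, good to about 4 mm: a listed point, or the origin of a listed thing).
The state is a dict: "time": time; "q": joint angles; "qvel": joint speeds; "tau": joint torques, N m; "tcp_pos": TCP position; "tool_rot": TCP orientation; "contact_force": force on the tool from outside, world axes, zero at the start; "torque": the same for the moment, N m; "width": finger opening in m.
Only numpy, scipy, OpenCV 4.12 (cv2) and the standard library are available. Lean on these libraries where they do the work, as an engineer would, in place of code of your own. Each camera call takes 0.05 s, during which the arm holds its last target.

### The job

Without touching the clean ceramic sleeves with the gripper or arm, first use the lifting rod to push the sleeve that lies loose on the white packing board fully home into the corner of the two fences, its bore pointing at the end fence. Then thread the rod through the bore of the other sleeve on the drying rack, lift it clear, carry it to the board and pack it tight beside the first one, against both it and the end fence. Finally lay the rod back in its stand as you found it; leave all the glassware and other things around where they stand.

Things in the scene. Friction and masses are not known exactly. Their poses are not given: they have to be found in the camera images.
- rod: Loose lifting rod, 0.2 kg. Origin on the rod axis at the collar's front face; +x to the tip, z up. Rod 12 mm thick, x = 0 to 72 mm (rounded tip). Flat collar disc 44 mm across, x = -5 to 0, wider than a bore: it can push a sleeve's end. Straight grey handle 20 x 20 mm, x = -120 to 0, centre line 40 mm above the rod axis (stem at the collar): pinch its sides from above. Centre of mass near x = -43.
- rod_mid (a point): A point of the lifting rod: on the rod axis, 36 mm in front of the collar's front face (half way to the tip).
- stand: Fixed grey stand holding the rod's handle in two open notches. Origin on the bench, right below the resting rod's origin; +x is where the resting tip points. Base 125 x 50 x 6 mm; posts 8 mm thick at x = -16 and -112 mm; notch floors 57 mm above the bench, notches 30 mm wide between cheeks that rise to 69 mm. The handle is free to grasp between the posts (88 mm, centre x = -64).
- rest (a point): Where the rod's origin lies when the rod rests in the stand: 27 mm above the bench, over the stand's origin (axes as the stand's).
- board: Fixed white packing board, origin on the bench. Floor 6 mm thick, x = -70 to 110, y = -90 to 90 mm. End fence: inner face x = 100, top 20 mm over the bench (the rod tip passes over it). Side fence: inner face y = 80, x = 50 to 110, top at 40 mm. Fences 10 mm thick; other sides open. First sleeve home: its origin at x = 67, y = 52; the second beside it at x = 67, y = -4; bores along x.
- sleeve_a: First sleeve, lying loose on the packing board. White ceramic block, 66 mm long, 56 x 56 mm in section, 0.1 to 0.21 kg, with a round 34 mm through bore along its length. Origin at the middle of its underside; x along the bore (both ends alike), z up; bore axis 28 mm above the underside. Pushed fast or high it can tip.
- sleeve_b: Second sleeve, lying on the drying rack with its bore horizontal. Same make, size and frame as the first (66 x 56 x 56 mm, 34 mm bore along x, axis 28 mm above the underside, origin at the middle of the underside).
- rack: Fixed steel wire drying rack, 90 (x) by 100 mm (y), top 45 mm above the bench; origin on the bench under its centre. The second sleeve's bore lies roughly along its y. Past each y end a cork coaster, 80 x 80 x 3 mm, lies on the bench (centres y = +-115 mm): one bare, the flask on the other.
- flask: Stoppered conical glass flask, 76 mm in diameter at the foot, 148 mm tall, standing near one end of the second sleeve and blocking that end of its bore. Origin under its centre. Leave it alone.
- dishes: Stack of three petri dishes, 84 mm in diameter, 38 mm high, beyond the drying rack. Origin under its centre. Leave alone.
- jar: Small amber jar, 56 mm in diameter, 70 mm high, between the robot and the drying rack. Origin under its centre. Leave alone.
- beaker: Clear plastic beaker, 66 mm in diameter, 70 mm high, beside the packing board's open side. Origin under its centre. Leave alone.
- reagent: White plastic bottle, 72 mm in diameter, 170 mm tall, at the back of the bench. Origin under its centre. Leave alone.
- bottle2: Clear glass bottle with a blue cap, 66 mm in diameter, 150 mm tall, at the back of the bench. Origin under its centre. Leave alone.
- stopper: Black rubber stopper, 52 mm in diameter, 38 mm high, at the back of the bench. Origin under its centre. Leave alone.
Mind the look-alikes: they are no part of the job. What is shaped like the sleeve_b but blue is not meant. What is shaped like the stand but yellow is not meant.

How it is judged:
On the way, in this order (a step that is already met when the one before it is completed fails the run):
1. the first sleeve is home in the corner of the board, while the second is still on the rack (x of sleeve_a in the frame of board between 0.063 and 0.071 m and y of sleeve_a in the frame of board between 0.048 and 0.056 m and z of sleeve_a in the frame of board between 0.003 and 0.01 m and angle between the x axis of sleeve_a and the x axis of board, either way round below 0.07 rad and angle between sleeve_a's own z axis and vertical below 0.07 rad and height (world z) of sleeve_b above 0.04 m), for 0.2 s.
2. the second sleeve hangs on the rod through its bore, at least 30 mm clear of the rack (height (world z) of sleeve_b above 0.075 m and x of rod_mid in the frame of sleeve_b between -0.025 and 0.025 m and y of rod_mid in the frame of sleeve_b between -0.017 and 0.017 m and z of rod_mid in the frame of sleeve_b between 0.011 and 0.045 m and contact force between rod and sleeve_b above 0.3 N), for 0.2 s.
At the end, for the whole second after the job is handed in: Both sleeves lie flat on the board, bores along its x (0.07 rad): the first within 4 mm of its place in the corner, the second within 4 mm (x) and 6 mm (y) of its place against it. The rod lies in its stand, within 12 mm and 0.12 rad of the rest, tip as at the start. All at rest (x of sleeve_a in the frame of board between 0.063 and 0.071 m and y of sleeve_a in the frame of board between 0.048 and 0.056 m and z of sleeve_a in the frame of board between 0.003 and 0.01 m and angle between the x axis of each of sleeve_a, sleeve_b and the x axis of board, either way round below 0.07 rad and angle between each of sleeve_a, sleeve_b's own z axis and vertical below 0.07 rad and x of sleeve_b in the frame of board between 0.063 and 0.071 m and y of sleeve_b in the frame of board between -0.01 and 0.002 m and z of sleeve_b in the frame of board between 0.003 and 0.01 m and distance between rod and rest below 0.012 m and angle between the x axis of rod and the x axis of stand, either way round below 0.12 rad and angle between rod's own z axis and vertical below 0.12 rad and x of rod_mid in the frame of stand above 0 m and linear speed of each of rod, sleeve_a, sleeve_b below 0.02 m/s); the robot touches nothing.
It fails at once if the gripper or arm touches a sleeve (contact force between any of the fingers, the arm and sleeve_a above 0.8 N or contact force between any of the fingers, the arm and sleeve_b above 0.8 N).
It fails at once if a bystander is moved by more than 15 mm (distance of any of flask, dishes, jar, beaker, reagent, bottle2, stopper from where it was at the start of the episode above 0.015 m).
It fails at once if a sleeve is tipped over (angle between any of sleeve_a, sleeve_b's own z axis and vertical above 0.7 rad).
It also fails if it takes over 72 s, if anything falls off the work surface, if the arm or the gripper's body presses on something with over 40 N, if the wrist force passes 120 N, or if a joint passes its speed limit or range.

## Working session

There is one attempt and no reset: what is moved stays moved. The work goes in short steps, Python scripts to look and compute and a tool call to move; the robot and the scene stay as the last step left them, time stands still between calls to the robot, and variables do not carry over. Pictures are saved under pics/ and viewed, and the job is handed in when it is done.

Besides the shell and the picture viewer there is one more tool, called after ">>>" by a JSON object that holds its "op" and its "data", one argument or row to a line. send_rows: Moves the arm, as the interface text tells. Its arguments: {"type":"object","properties":{"series":{"type":"array"},"squeeze":{"type":"number"}},"required":["series"]}

```bash
ls; mkdir -p pics; cat > h.py <<'E'
import numpy as np, cv2
from station import robot, optics, spotter
def cam(n,save=None):
    c=optics.camera(n)
    if save: cv2.imwrite('pics/'+save,cv2.cvtColor(c['pixels'],cv2.COLOR_RGB2BGR))
    return c
def K(c): return np.array([[c['fx'],0,c['cx']],[0,c['fy'],c['cy']],[0,0,1.]])
def cloud(c,mask=None):
    z=c['range_z']; m=z>0
    if mask is not None: m&=mask
    v,u=np.nonzero(m); 
    p=cv2.undistortPoints(np.stack([u,v],1).astype(np.float64)[:,None],K(c),np.array(c['distortion'],float))[:,0]
    zz=z[v,u]; P=np.c_[p*zz[:,None],zz]
    return (P-np.array(c['t']))@np.array(c['R']),np.c_[u,v]
def w(c,x): return np.array(c['R']).T@(np.array(x)-np.array(c['t']))
def proj(c,X):
    X=np.atleast_2d(X).astype(float); r,_=cv2.Rodrigues(np.array(c['R'],float))
    return cv2.projectPoints(X,r,np.array(c['t'],float),K(c),np.array(c['distortion'],float))[0][:,0]
E
python3 - <<'E'
from h import *
s=robot.state();print(s)
for n in('side','top'):
    c=cam(n,n+'0.png')
    for t in ['rod','rod_mid','stand','board','sleeve_a','rack','flask','dishes','jar','beaker','reagent','bottle2','stopper']:
        print(n,t,[(round(d['p'],2),np.round(w(c,d['xyz']),3).tolist()) for d in spotter.pinpoint(c,t)])
E
```

```text
pics
{'time': 0.0, 'q': array([ 1.17817226,  0.57654702,  0.02483635,  1.43790424, -0.01501695,
        1.12899604, -0.05646371]), 'qvel': array([-0.00031644, -0.00055813,  0.00036632,  0.00097569,  0.00149914,
       -0.00123212,  0.00027543]), 'tau': array([-2.17668476e-04, -7.65763807e+01,  2.24967197e+00, -2.85961246e+01,
        1.49890292e-02,  1.27517490e-02, -1.04020617e-05]), 'tcp_pos': array([ 0.20503647, -0.64263214,  0.23043378]), 'tool_rot': array([ 8.07466409e-01, -5.89912960e-01, -6.93928656e-04, -4.64751311e-04]), 'contact_force': array([-0.8927875 , -0.90420854, -0.26209332]), 'torque': array([ 0.00424465, -0.07484931,  0.03031327]), 'width': 0.08565581732090644}
side rod [(0.78, [0.525, -0.018, 0.031])]
side rod_mid [(0.95, [0.556, -0.012, 0.025]), (0.44, [0.624, 0.212, 0.005])]
side stand [(0.93, [0.526, -0.019, -0.0]), (0.89, [0.411, -0.333, 0.003])]
side board [(0.66, [0.581, 0.204, -0.0])]
side sleeve_a [(0.93, [0.618, 0.211, 0.003]), (0.66, [0.582, -0.213, 0.049]), (0.64, [0.708, -0.355, -0.001]), (0.16, [0.766, -0.07, 0.002])]
side rack [(0.6, [0.578, -0.218, 
[... 589 characters left out ...]
, -0.0]), (0.36, [0.743, 0.235, -0.003])]
top board [(0.64, [0.583, 0.204, -0.003])]
top sleeve_a [(0.75, [0.619, 0.213, 0.001]), (0.68, [0.584, -0.215, 0.043]), (0.62, [0.651, 0.061, 0.001]), (0.61, [0.709, -0.356, -0.007])]
top rack [(0.69, [0.582, -0.216, -0.002]), (0.51, [0.762, -0.066, -0.006])]
top flask [(0.84, [0.58, -0.102, 0.002]), (0.67, [0.583, -0.215, 0.044])]
top dishes [(0.9, [0.708, -0.191, 0.002])]
top jar [(0.73, [0.462, -0.217, -0.0])]
top beaker [(0.6, [0.652, 0.061, -0.002]), (0.26, [0.762, -0.066, -0.006])]
top reagent [(0.7, [0.767, -0.064, -0.006])]
top bottle2 [(0.71, [0.782, 0.057, 0.001])]
top stopper [(0.83, [0.745, 0.234, -0.006]), (0.27, [0.523, -0.016, 0.027])]
```

View pics/side0.png

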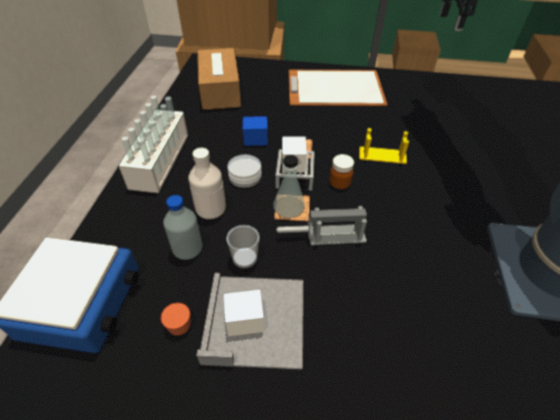

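View pics/top0.png

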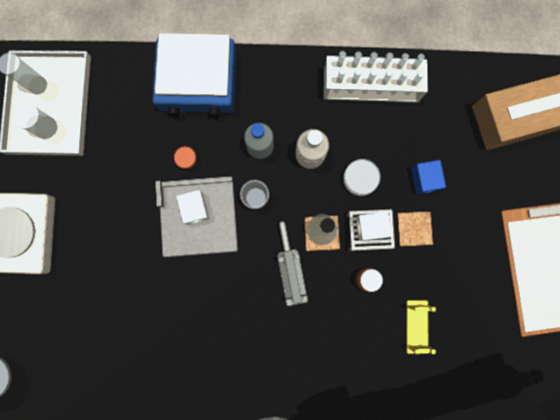

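The side view shows the rod in its grey stand (~320,230), sleeve A on the board (~243,312), sleeve B on the rack (~295,150), the flask in front of its +y end (~290,190), and the blue and yellow look-alikes. The top view agrees. Next I measure the precise poses.

```bash
cat > m.py <<'E'
from h import *
def rect(P,zr,c0,r=0.06):
    m=(P[:,2]>zr[0])&(P[:,2]<zr[1])&(np.hypot(P[:,0]-c0[0],P[:,1]-c0[1])<r)
    Q=P[m]
    if len(Q)<15: return len(Q)
    R=cv2.minAreaRect((Q[:,:2]*1000).astype(np.float32)); return len(Q),np.round(R[0],1),np.round(R[1],1),round(R[2],2),round(float(np.median(Q[:,2]))*1000,1)
E
python3 - <<'E'
from m import *
for n in('side','top'):
    c=cam(n); P,uv=cloud(c)
    tb=P[(abs(P[:,2])<.02)]; print(n,'table z',np.median(tb[:,2]))
    print('A',rect(P,(.052,.072),(.619,.212)))
    print('B',rect(P,(.09,.112),(.583,-.215)))
    for t,zr in (('sleeve_a',None),('rod',None),('stand',None),('board',None)):
        for d in spotter.outline_of(c,t)[:3]:
            Q,_=cloud(c,d['region']); print(t,round(d['p'],2),len(Q),np.round(np.median(Q,0),3),np.round(np.percentile(Q[:,2],[2,50,98]),3))
    # handle top
    m=(P[:,2]>.071)&(P[:,2]<.085)&(np.hypot(P[:,0]-.46,P[:,1]+.03)<.09);Q=P[m]
    print('handle',len(Q),rect(P,(.071,.085),(.46,-.03),.1))
    m=(P[:,2]>.023)&(P[:,2]<.040)&(np.hypot(P[:,0]-.57,P[:,1]+.01)<.045);Q=P[m]
    print('rodtip',len(Q),rect(P,(.023,.04),(.57,-.01),.045))
    print('board',rect(P,(.002,.012),(.59,.204),.16))
    print('fence',rect(P,(.013,.05),(.69,.22),.05), rect(P,(.03,.05),(.66,.29),.05))
# zoom top
    im=cv2.cvtColor(c['pixels'],cv2.COLOR_RGB2BGR)
    if n=='top': crop=im[160:320,140:460]; cv2.imwrite('pics/topz.png',cv2.resize(crop,None,fx=2.5,fy=2.5,interpolation=cv2.INTER_CUBIC))
    else: crop=im[120:370,190:390]; cv2.imwrite('pics/sidez.png',cv2.resize(crop,None,fx=2.4,fy=2.4,interpolation=cv2.INTER_CUBIC))
E
```

```text
side table z 0.0011030378361189396
A (1141, array([619.5, 211.3]), array([65.9, 57.6]), 16.56, 62.7)
B (445, array([ 582.2, -210.9]), array([54.3, 70.4]), 8.43, 101.6)
sleeve_a 0.77 1556 [0.617 0.226 0.062] [0.01  0.062 0.065]
sleeve_a 0.67 642 [ 0.708 -0.33   0.05 ] [0.003 0.05  0.058]
sleeve_a 0.65 558 [ 0.574 -0.2    0.101] [0.002 0.101 0.104]
rod 0.73 950 [ 0.483 -0.021  0.071] [0.    0.071 0.08 ]
stand 0.71 760 [ 0.348 -0.327  0.008] [0.001 0.008 0.069]
stand 0.63 1044 [ 0.456 -0.021  0.007] [0.003 0.007 0.069]
stand 0.46 1532 [0.617 0.225 0.062] [0.01  0.062 0.065]
board 0.57 6978 [0.586 0.229 0.007] [0.004 0.007 0.04 ]
handle 492 (492, array([463.8, -30.4]), array([120.3,  40.2]), 12.87, 77.6)
rodtip 169 (169, array([558.2,  -6.3]), array([66.6, 11.9]), 11.82, 32.8)
board (8201, array([587.5, 203.3]), array([313.1, 319.1]), 6.68, 6.3)
fence (540, array([709.6, 222.2]), array([60.5, 99.6]), 5.87, 21.6) (311, array([653.7, 274.3]), array([59.9, 54.5]), 5.81, 40.0)
top table z -0.0008805695501352649
A (700, array([622.3, 209.7]), array([67.4, 57.2]), 16.63, 60.7)
B (741, array([ 584.7, -212.2]), array([56.5, 67. ]), 8.74, 99.7)
sleeve_a 0.88 807 [0.619 0.206 0.06 ] [0.01  0.06  0.065]
sleeve_a 0.62 825 [ 0.707 -0.347  0.054] [0.003 0.054 0.059]
sleeve_a 0.57 842 [ 0.583 -0.208  0.099] [0.05  0.099 0.104]
stand 0.79 647 [ 0.457 -0.027  0.005] [-0.001  0.005  0.074]
stand 0.76 1152 [ 0.351 -0.335  0.006] [-0.002  0.006  0.067]
board 0.92 4519 [0.592 0.196 0.005] [0.    0.005 0.032]
handle 460 (460, array([463.6, -23.5]), array([119.8,  42.6]), 18.81, 76.0)
rodtip 147 (147, array([559.9,  -7.8]), array([70.7, 11.7]), 12.65, 31.1)
board (4528, array([590.4, 204.8]), array([309. , 318.1]), 4.96, 4.7)
fence (318, array([699.9, 215.8]), array([89.7, 76.7]), 69.97, 21.2) (118, array([651.9, 294.2]), array([56.2, 10.8]), 5.77, 38.3)
```

View pics/topz.png

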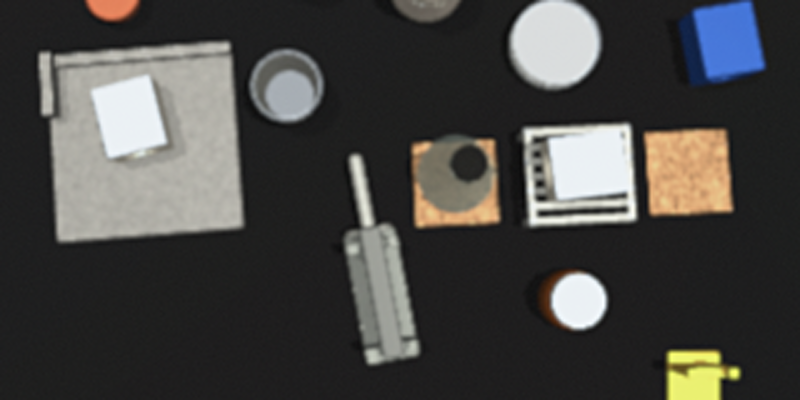

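View pics/sidez.png

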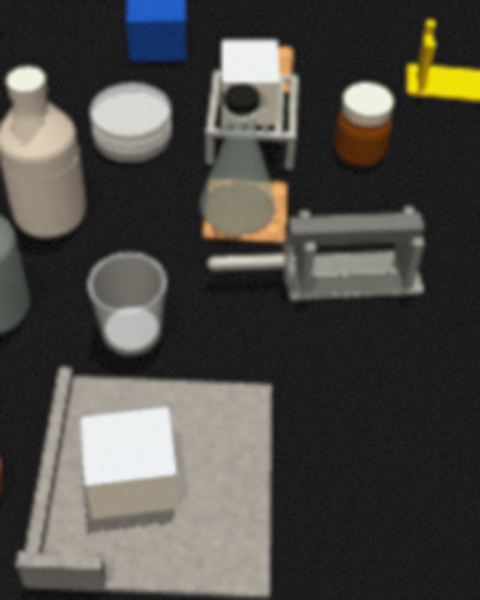

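```bash
python3 - <<'E'
from m import *
from scipy.optimize import minimize
for n in('side','top'):
    c=cam(n); P,uv=cloud(c)
    off=np.median(P[abs(P[:,2])<.003+.015][:,2]) 
    d=spotter.outline_of(c,'board')[0]; reg=cv2.morphologyEx(d['region'].astype(np.uint8),cv2.MORPH_OPEN,np.ones((3,3)))>0
    Q,_=cloud(c,reg); Q=Q[(Q[:,2]<.03)&(np.hypot(Q[:,0]-.59,Q[:,1]-.204)<.14)]
    R=cv2.minAreaRect((Q[:,:2]*1000).astype(np.float32)); print(n,'boardrect',R)
    # fences : side fence top z .033-.045
    S=P[(P[:,2]>.034)&(P[:,2]<.046)&(abs(P[:,0]-.655)<.05)&(P[:,1]>.275)&(P[:,1]<.32)]
    print('sidefence',cv2.minAreaRect((S[:,:2]*1000).astype(np.float32)))
    E_=P[(P[:,2]>.0165)&(P[:,2]<.026)&(P[:,0]>.66)&(P[:,0]<.72)&(P[:,1]>.11)&(P[:,1]<.28)]
    print('endfence',len(E_),cv2.minAreaRect((E_[:,:2]*1000).astype(np.float32)))
    # handle
    H=P[(P[:,2]>.0735)&(P[:,2]<.084)&(P[:,0]>.39)&(P[:,0]<.54)&(abs(P[:,1]+.025)<.05)]
    def line(Q):
        l=cv2.fitLine(Q[:,:2].astype(np.float32),cv2.DIST_HUBER,0,1e-4,1e-4).ravel(); dd=l[:2]*np.sign(l[0]); s=(Q[:,:2]-l[2:])@dd
        lo,hi=np.percentile(s,[1,99]); return np.degrees(np.arctan2(dd[1],dd[0])),l[2:]+lo*dd,l[2:]+hi*dd,l[2:]
    for _ in range(3):
        a,lo,hi,m0=line(H); dd=np.array([np.cos(np.radians(a)),np.sin(np.radians(a))]); nn=np.array([-dd[1],dd[0]])
        H=H[abs((H[:,:2]-m0)@nn)<.013]
    print('handle',len(H),a,lo,hi,m0,np.median(H[:,2]))
    T=P[(P[:,2]>.022)&(P[:,2]<.040)&(P[:,0]>.53)&(P[:,0]<.62)&(abs(P[:,1]+.008)<.03)]
    print('rod',len(T),line(T),np.percentile(T[:,2],[50,90]))
E
```

```text
side boardrect ((604.8445434570312, 204.87271118164062), (189.0479278564453, 185.5779266357422), 4.84535551071167)
sidefence ((651.3213500976562, 295.9947204589844), (59.87351608276367, 11.34093189239502), 5.2788472175598145)
endfence 421 ((702.2451782226562, 204.19149780273438), (41.926822662353516, 155.94482421875), 5.924190521240234)
handle 429 11.937576 [ 0.40683686 -0.03826424] [ 0.52066955 -0.01419795] [ 0.47537154 -0.02377477] 0.07792005741204813
rod 154 (np.float32(12.479883), array([ 0.5301212 , -0.01133251]), array([0.59040623, 0.00201015]), array([ 0.5698029 , -0.00254991], dtype=float32)) [0.03304429 0.03536293]
top boardrect ((603.5133056640625, 204.73692321777344), (180.7633819580078, 179.56629943847656), 6.177833080291748)
sidefence ((651.7913208007812, 294.5754699707031), (56.78482437133789, 10.6242094039917), 6.530215740203857)
endfence 218 ((702.5940551757812, 203.85623168945312), (38.696754455566406, 154.2159423828125), 5.553356647491455)
handle 404 12.244837 [ 0.40862167 -0.04082839] [ 0.52174085 -0.01627848] [ 0.46560806 -0.02846081] 0.07646626613069338
rod 137 (np.float32(12.279348), array([ 0.53046937, -0.01432038]), array([ 0.5935032 , -0.00060057]), array([ 0.5615466 , -0.00755617], dtype=float32)) [0.03151108 0.03508779]
```

```bash
cat > p.py <<'E'
import sys
from h import *
from scipy.spatial.transform import Rotation as Ro
RX=-50.; HZ=21. # rod grasp x, tcp height above rod axis (mm)
def go(pos,yaw_rod,quiet=0):
    """rows values to reach TCP pos(mm) with tool down, tool x at yaw_rod-90 deg"""
    s=robot.state(); R0=Ro.from_quat(s['tool_rot']); p0=np.array(s['tcp_pos'])*1000
    a=np.radians(yaw_rod-90); x=np.array([np.cos(a),np.sin(a),0]); z=np.array([0,0,-1.]); y=np.cross(z,x)
    R1=Ro.from_matrix(np.c_[x,y,z]); d=R0.inv().apply(np.array(pos)-p0); r=(R0.inv()*R1).as_rotvec()
    print('t',s['time'],'tcp',np.round(p0,1),'F',np.round(s['contact_force'],1),'w',round(s['width'],4))
    print('  d',np.round(d,1),'len',round(np.linalg.norm(d)),'rot',np.round(r,3))
def rodorig(o,yaw,gx=None,hz=None):
    """want rod origin at o (mm, axis) and yaw(deg)"""
    gx=RX if gx is None else gx; hz=HZ if hz is None else hz
    a=np.radians(yaw); go([o[0]+gx*np.cos(a),o[1]+gx*np.sin(a),o[2]+hz],yaw)
def B(x,y,o=(582.8,203.3),yaw=5.8):
    a=np.radians(yaw); return np.array([o[0]+x*np.cos(a)-y*np.sin(a),o[1]+x*np.sin(a)+y*np.cos(a)])
E
python3 -c "
from p import *
rodorig((523,-15,150),12.2)"
```

```text
t 2.1 tcp [ 205.2 -643.1  231.3] F [-0.3 -0.4 -0.1] w 0.0853
  d [-506.5 -443.9   60.3] len 676 rot [0.    0.    0.096]
```

>>> {"op": "send_rows", "data": {
  "series": [
    {"dx": -36, "dy": -32, "dz": 0, "az": 0.02, "grip": 1},
    {"dx": -72, "dy": -63, "dz": 0, "az": 0.04, "grip": 1},
    {"dx": -108, "dy": -95, "dz": 0, "az": 0.06, "grip": 1},
    {"dx": -144, "dy": -126, "dz": 0, "az": 0.08, "grip": 1},
    {"dx": -180, "dy": -158, "dz": 0, "az": 0.096, "grip": 1},
    {"dx": -216, "dy": -190, "dz": 0, "az": 0.096, "grip": 1},
    {"dx": -252, "dy": -221, "dz": 0, "az": 0.096, "grip": 1},
    {"dx": -288, "dy": -253, "dz": 0, "az": 0.096, "grip": 1},
    {"dx": -324, "dy": -284, "dz": 0, "az": 0.096, "grip": 1},
    {"dx": -360, "dy": -316, "dz": 10, "az": 0.096, "grip": 1}
  ]
}}

```text
validation failed for argument at $.se...
```

```bash
python3 -c "
from p import *
rodorig((523,-15,120),12.2)"
```

```text
t 2.1 tcp [ 205.2 -643.1  231.3] F [-0.3 -0.4 -0.1] w 0.0853
  d [-506.5 -443.9   90.3] len 680 rot [0.    0.    0.096]
```

>>> {"op": "send_rows", "data": {
  "series": [
    {"dx": -36, "dy": -32, "dz": 0, "ax": 0, "ay": 0, "az": 0.02, "grip": 1},
    {"dx": -72, "dy": -63, "dz": 0, "ax": 0, "ay": 0, "az": 0.04, "grip": 1},
    {"dx": -108, "dy": -95, "dz": 0, "ax": 0, "ay": 0, "az": 0.06, "grip": 1},
    {"dx": -144, "dy": -126, "dz": 0, "ax": 0, "ay": 0, "az": 0.08, "grip": 1},
    {"dx": -180, "dy": -158, "dz": 0, "ax": 0, "ay": 0, "az": 0.096, "grip": 1},
    {"dx": -216, "dy": -190, "dz": 0, "ax": 0, "ay": 0, "az": 0.096, "grip": 1},
    {"dx": -252, "dy": -221, "dz": 0, "ax": 0, "ay": 0, "az": 0.096, "grip": 1},
    {"dx": -288, "dy": -253, "dz": 0, "ax": 0, "ay": 0, "az": 0.096, "grip": 1},
    {"dx": -324, "dy": -284, "dz": 0, "ax": 0, "ay": 0, "az": 0.096, "grip": 1},
    {"dx": -360, "dy": -316, "dz": 10, "ax": 0, "ay": 0, "az": 0.096, "grip": 1}
  ]
}}

```text
time: 3.1
tcp_pos: [0.3979, -0.2027, 0.2224]
tool_rot: [0.778, -0.628, 0.002, -0.0]
contact_force: [1.5, -0.9, -1.2]
width: 0.0854
```

```bash
python3 -c "
from p import *
rodorig((523,-15,120),12.2)"
```

```text
t 3.1 tcp [ 397.9 -202.7  222.4] F [ 1.5 -0.9 -1.2] w 0.0854
  d [-157.2 -111.6   81.4] len 209 rot [-0.003 -0.002 -0.001]
```

>>> {"op": "send_rows", "data": {
  "series": [
    {"dx": -38, "dy": -27, "dz": 0, "ax": 0, "ay": 0, "az": 0, "grip": 1},
    {"dx": -76, "dy": -54, "dz": 0, "ax": 0, "ay": 0, "az": 0, "grip": 1},
    {"dx": -112, "dy": -80, "dz": 10, "ax": 0, "ay": 0, "az": 0, "grip": 1},
    {"dx": -140, "dy": -100, "dz": 30, "ax": 0, "ay": 0, "az": 0, "grip": 1},
    {"dx": -157, "dy": -112, "dz": 55, "ax": 0, "ay": 0, "az": 0, "grip": 1},
    {"dx": -157, "dy": -112, "dz": 80, "ax": 0, "ay": 0, "az": 0, "grip": 1},
    {"dx": -157, "dy": -112, "dz": 81, "ax": 0, "ay": 0, "az": 0, "grip": 1},
    {"dx": -157, "dy": -112, "dz": 81, "ax": 0, "ay": 0, "az": 0, "grip": 1},
    {"dx": -157, "dy": -112, "dz": 81, "ax": 0, "ay": 0, "az": 0, "grip": 1},
    {"dx": -157, "dy": -112, "dz": 81, "ax": 0, "ay": 0, "az": 0, "grip": 1}
  ]
}}

```text
time: 4.1
tcp_pos: [0.4751, -0.0262, 0.1426]
tool_rot: [0.778, -0.629, 0.002, -0.001]
contact_force: [0.5, 0.5, -0.3]
width: 0.0855
```

```bash
python3 -c "
from p import *
rodorig((523,-15,27),12.2)"
```

```text
t 4.1 tcp [475.1 -26.2 142.6] F [ 0.5  0.5 -0.3] w 0.0855
  d [-1.1  1.3 94.6] len 95 rot [-0.005 -0.002 -0.002]
```

>>> {"op": "send_rows", "data": {
  "series": [
    {"dx": -1, "dy": 1, "dz": 30, "ax": -0.005, "ay": -0.002, "az": 0, "grip": 1},
    {"dx": -1, "dy": 1, "dz": 60, "ax": -0.005, "ay": -0.002, "az": 0, "grip": 1},
    {"dx": -1, "dy": 1, "dz": 85, "ax": -0.005, "ay": -0.002, "az": 0, "grip": 1},
    {"dx": -1, "dy": 1, "dz": 95, "ax": -0.005, "ay": -0.002, "az": 0, "grip": 1},
    {"dx": -1, "dy": 1, "dz": 95, "ax": -0.005, "ay": -0.002, "az": 0, "grip": 1},
    {"dx": -1, "dy": 1, "dz": 95, "ax": -0.005, "ay": -0.002, "az": 0, "grip": 0},
    {"dx": -1, "dy": 1, "dz": 95, "ax": -0.005, "ay": -0.002, "az": 0, "grip": -0.2},
    {"dx": -1, "dy": 1, "dz": 95, "ax": -0.005, "ay": -0.002, "az": 0, "grip": -0.4},
    {"dx": -1, "dy": 1, "dz": 95, "ax": -0.005, "ay": -0.002, "az": 0, "grip": -1},
    {"dx": -1, "dy": 1, "dz": 95, "ax": -0.005, "ay": -0.002, "az": 0, "grip": -1}
  ],
  "squeeze": 100
}}

```text
time: 5.1
tcp_pos: [0.4749, -0.0256, 0.0482]
tool_rot: [0.778, -0.629, 0.001, -0.0]
contact_force: [-0.0, -0.2, 6.6]
width: 0.0191
```

>>> {"op": "send_rows", "data": {
  "series": [
    {"dx": 0, "dy": 0, "dz": 0, "ax": 0, "ay": 0, "az": 0, "grip": -1},
    {"dx": 0, "dy": 0, "dz": 0, "ax": 0, "ay": 0, "az": 0, "grip": -1},
    {"dx": 0, "dy": 0, "dz": 0, "ax": 0, "ay": 0, "az": 0, "grip": -1},
    {"dx": 0, "dy": 0, "dz": -10, "ax": 0, "ay": 0, "az": 0, "grip": -1},
    {"dx": 0, "dy": 0, "dz": -20, "ax": 0, "ay": 0, "az": 0, "grip": -1},
    {"dx": 0, "dy": 0, "dz": -35, "ax": 0, "ay": 0, "az": 0, "grip": -1},
    {"dx": 0, "dy": 0, "dz": -50, "ax": 0, "ay": 0, "az": 0, "grip": -1},
    {"dx": 0, "dy": 0, "dz": -70, "ax": 0, "ay": 0, "az": 0, "grip": -1},
    {"dx": 0, "dy": 0, "dz": -80, "ax": 0, "ay": 0, "az": 0, "grip": -1},
    {"dx": 0, "dy": 0, "dz": -80, "ax": 0, "ay": 0, "az": 0, "grip": -1}
  ],
  "squeeze": 100
}}

```text
time: 6.1
tcp_pos: [0.4756, -0.0256, 0.1298]
tool_rot: [0.778, -0.629, 0.002, -0.001]
contact_force: [0.4, -1.0, -1.7]
width: 0.0187
```

```bash
cat > rodm.py <<'E'
from m import *
def rodmeas(yaw,tag,gx=-50):
    """fit rod point cloud relative to tcp"""
    s=robot.state(); t=np.array(s['tcp_pos']); a=np.radians(yaw); d=np.array([np.cos(a),np.sin(a),0]); n=np.array([-d[1],d[0],0])
    for nm in('side','top'):
        c=cam(nm,f'{tag}_{nm}.png'); P,uv=cloud(c); q=P-t
        X=q@d*1000;Y=q@n*1000;Z=q[:,2]*1000
        m=(X>60)&(X<135)&(abs(Y)<15)&(Z<-8)&(Z>-32)
        if m.sum()<20: print(nm,'few',m.sum());continue
        l=np.polyfit(X[m],Y[m],1); b=np.linspace(62,120,7); top=[np.percentile(Z[m&(X>u)&(X<v)],85) if (m&(X>u)&(X<v)).sum()>3 else np.nan for u,v in zip(b[:-1],b[1:])]
        print(nm,m.sum(),'tip X',np.percentile(X[m],99).round(1),'Y@85',np.polyval(l,85).round(1),'yawerr deg',np.degrees(l[0]).round(2),'topZ',np.round(top,1))
E
python3 -c "
from rodm import *
s=robot.state();print(s['tcp_pos'],s['contact_force'],s['width'])
rodmeas(12.2,'g1')"
```

```text
[ 0.47563362 -0.02564118  0.12976051] [ 0.4257149  -1.03670006 -1.72656982] 0.018716601396527886
side 170 tip X 119.1 Y@85 3.4 yawerr deg 0.75 topZ [-13.9 -13.7 -13.  -14.5 -13.5 -13.9]
top 152 tip X 121.2 Y@85 0.8 yawerr deg 0.33 topZ [-15.7 -15.4 -15.8 -14.  -14.2 -15. ]
```

```bash
python3 -c "
from p import *
a=np.radians(16.6); o=np.array([620.8,210.5])-120*np.array([np.cos(a),np.sin(a)])
rodorig((o[0],o[1],95),16.6)"
```

```text
t 6.2 tcp [474.7 -25.7 128.1] F [ 0.6 -0.3 -2.1] w 0.0183
  d [-187.   -22.9   12. ] len 189 rot [-0.001 -0.001 -0.079]
```

>>> {"op": "send_rows", "data": {
  "series": [
    {"dx": -25, "dy": -3, "dz": 0, "ax": 0, "ay": 0, "az": -0.01, "grip": -1},
    {"dx": -60, "dy": -7, "dz": 0, "ax": 0, "ay": 0, "az": -0.02, "grip": -1},
    {"dx": -100, "dy": -12, "dz": 0, "ax": 0, "ay": 0, "az": -0.04, "grip": -1},
    {"dx": -140, "dy": -17, "dz": 0, "ax": 0, "ay": 0, "az": -0.06, "grip": -1},
    {"dx": -170, "dy": -21, "dz": 0, "ax": 0, "ay": 0, "az": -0.079, "grip": -1},
    {"dx": -187, "dy": -23, "dz": 15, "ax": 0, "ay": 0, "az": -0.079, "grip": -1},
    {"dx": -187, "dy": -23, "dz": 40, "ax": 0, "ay": 0, "az": -0.079, "grip": -1},
    {"dx": -187, "dy": -23, "dz": 60, "ax": 0, "ay": 0, "az": -0.079, "grip": -1},
    {"dx": -187, "dy": -23, "dz": 71, "ax": 0, "ay": 0, "az": -0.079, "grip": -1},
    {"dx": -187, "dy": -23, "dz": 71, "ax": 0, "ay": 0, "az": -0.079, "grip": -1}
  ]
}}

```text
time: 7.2
tcp_pos: [0.4569, 0.1615, 0.0553]
tool_rot: [0.802, -0.597, -0.0, 0.002]
contact_force: [-1.5, -1.3, -1.1]
width: 0.0183
```

```bash
python3 - <<'E'
from rodm import *
from p import *
a=np.radians(16.6); o=np.array([620.8,210.5])-120*np.array([np.cos(a),np.sin(a)])
rodorig((o[0],o[1],34),16.6)
rodmeas(16.6,'a1')
o=np.array([620.8,210.5])-60*np.array([np.cos(a),np.sin(a)])
rodorig((o[0],o[1],34),16.6)
for n in('side','top'):
    im=cv2.imread(f'pics/a1_{n}.png'); r=im[250:390,180:340] if n=='side' else im[160:280,140:280]
    cv2.imwrite(f'pics/a1z_{n}.png',cv2.resize(r,None,fx=4,fy=4,interpolation=cv2.INTER_CUBIC))
E
```

```text
t 7.2 tcp [456.9 161.5  55.3] F [-1.5 -1.3 -1.1] w 0.0183
  d [-0.1 -1.1  0.3] len 1 rot [ 0.003 -0.001  0.   ]
side 208 tip X 119.1 Y@85 3.1 yawerr deg 0.21 topZ [-13.6 -13.8 -13.6 -14.1 -13.9 -14.3]
top 132 tip X 121.7 Y@85 -1.8 yawerr deg 0.68 topZ [-13.5 -13.4 -13.8 -13.  -13.9 -14.3]
t 7.3 tcp [458.1 161.8  57. ] F [-0.1  0.4 -2.7] w 0.0185
  d [ -0.2 -59.8   2. ] len 60 rot [-0.    -0.001  0.   ]
```

View pics/a1z_top.png

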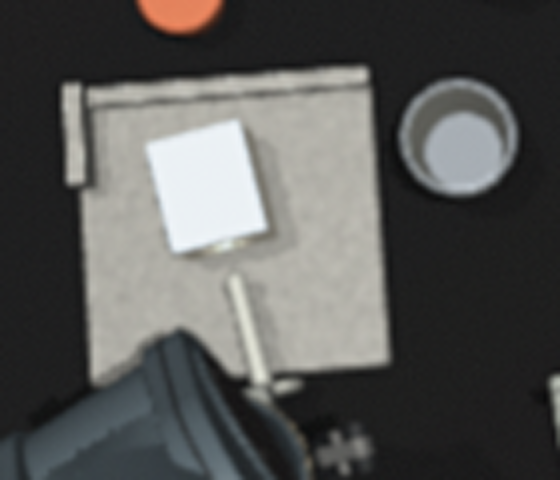

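View pics/a1z_side.png

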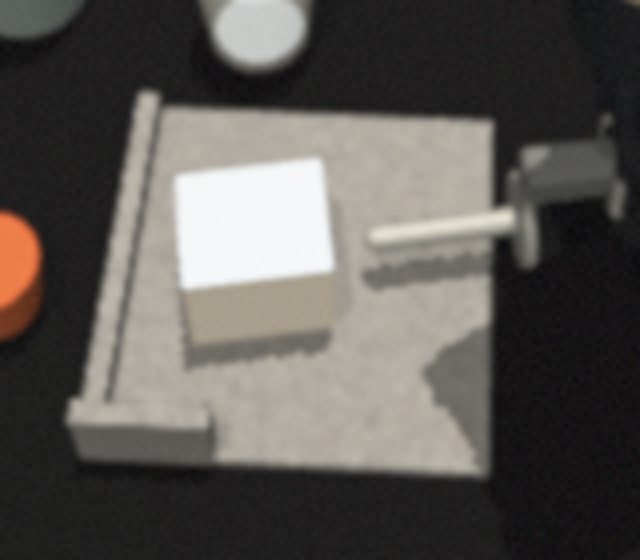

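>>> {"op": "send_rows", "data": {
  "series": [
    {"dx": -2, "dy": -6, "dz": 2, "ax": 0, "ay": 0, "az": 0, "grip": -1},
    {"dx": -2, "dy": -14, "dz": 2, "ax": 0, "ay": 0, "az": 0, "grip": -1},
    {"dx": -2, "dy": -22, "dz": 2, "ax": 0, "ay": 0, "az": 0, "grip": -1},
    {"dx": -2, "dy": -30, "dz": 2, "ax": 0, "ay": 0, "az": 0, "grip": -1},
    {"dx": -2, "dy": -38, "dz": 2, "ax": 0, "ay": 0, "az": 0, "grip": -1},
    {"dx": -2, "dy": -46, "dz": 2, "ax": 0, "ay": 0, "az": 0, "grip": -1},
    {"dx": -2, "dy": -54, "dz": 2, "ax": 0, "ay": 0, "az": 0, "grip": -1},
    {"dx": -2, "dy": -62, "dz": 2, "ax": 0, "ay": 0, "az": 0, "grip": -1},
    {"dx": -2, "dy": -70, "dz": 2, "ax": 0, "ay": 0, "az": 0, "grip": -1},
    {"dx": -2, "dy": -76, "dz": 2, "ax": 0, "ay": 0, "az": 0, "grip": -1}
  ]
}}

```text
time: 8.3
tcp_pos: [0.5311, 0.1857, 0.055]
tool_rot: [0.802, -0.598, 0.001, 0.0]
contact_force: [0.7, -0.2, -2.3]
width: 0.0187
```

```bash
python3 - <<'E'
from p import *
rodorig(list(B(32,60))+[32],5.8)
for n in('side','top'):
    c=cam(n); im=cv2.cvtColor(c['pixels'],cv2.COLOR_RGB2BGR); r=im[250:390,180:340] if n=='side' else im[160:280,140:280]
    cv2.imwrite(f'pics/a2z_{n}.png',cv2.resize(r,None,fx=3,fy=3,interpolation=cv2.INTER_CUBIC))
E
python3 -c "
import cv2,numpy as np
a=cv2.imread('pics/a2z_side.png');b=cv2.imread('pics/a2z_top.png');b=cv2.resize(b,(320,280));a=cv2.resize(a,(480,420))
o=np.zeros((420,800,3),np.uint8);o[:,:480]=a;o[:280,480:]=b;cv2.imwrite('pics/a2.png',o)"
```

```text
t 8.3 tcp [531.1 185.7  55. ] F [ 0.7 -0.2 -2.3] w 0.0187
  d [-64.4 -48.1   2. ] len 80 rot [-0.001 -0.001  0.189]
```

View pics/a2.png

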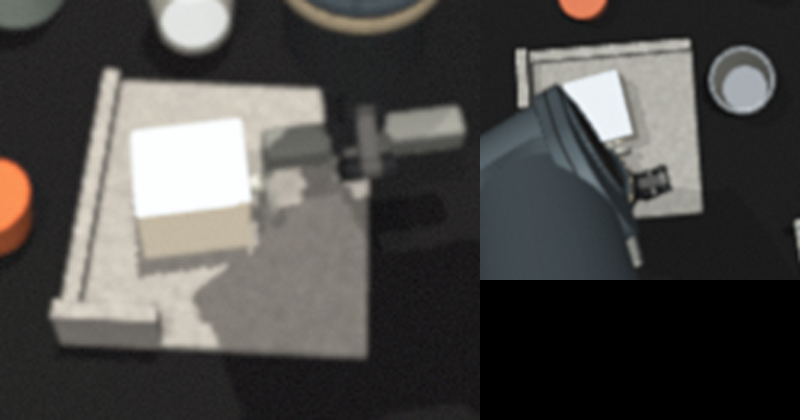

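```bash
python3 - <<'E'
from p import *
for x,y in((-4,3.4),(-4,51),(20,51)): rodorig(list(B(x,y))+[32.5],5.8)
E
```

```text
t 8.4 tcp [531.2 185.8  55. ] F [-0.7  0.1 -1.7] w 0.0184
  d [-15.5  -2.    1.5] len 16 rot [-0.001 -0.001  0.188]
t 8.4 tcp [531.2 185.8  55. ] F [-0.7  0.1 -1.7] w 0.0184
  d [-62.3 -10.9   1.4] len 63 rot [-0.001 -0.001  0.188]
t 8.4 tcp [531.2 185.8  55. ] F [-0.7  0.1 -1.7] w 0.0184
  d [-57.8 -34.5   1.5] len 67 rot [-0.001 -0.001  0.188]
```

>>> {"op": "send_rows", "data": {
  "series": [
    {"dx": -4, "dy": 0, "dz": 1, "ax": 0, "ay": 0, "az": 0.047, "grip": -1},
    {"dx": -8, "dy": -1, "dz": 1, "ax": 0, "ay": 0, "az": 0.094, "grip": -1},
    {"dx": -12, "dy": -1, "dz": 1, "ax": 0, "ay": 0, "az": 0.14, "grip": -1},
    {"dx": -16, "dy": -2, "dz": 1, "ax": 0, "ay": 0, "az": 0.188, "grip": -1},
    {"dx": -21, "dy": -3, "dz": 1, "ax": 0, "ay": 0, "az": 0.188, "grip": -1},
    {"dx": -26, "dy": -4, "dz": 1, "ax": 0, "ay": 0, "az": 0.188, "grip": -1},
    {"dx": -31, "dy": -5, "dz": 1, "ax": 0, "ay": 0, "az": 0.188, "grip": -1},
    {"dx": -36, "dy": -6, "dz": 1, "ax": 0, "ay": 0, "az": 0.188, "grip": -1},
    {"dx": -41, "dy": -7, "dz": 1, "ax": 0, "ay": 0, "az": 0.188, "grip": -1},
    {"dx": -46, "dy": -8, "dz": 1, "ax": 0, "ay": 0, "az": 0.188, "grip": -1}
  ]
}}

```text
time: 9.4
tcp_pos: [0.5257, 0.2325, 0.0539]
tool_rot: [0.742, -0.67, 0.001, -0.0]
contact_force: [-0.3, -0.8, -1.5]
width: 0.0185
```

```bash
cat > la.py <<'E'
from m import *
from p import *
import sys
def look(tag,c0,zr=(.052,.072),boxes=((250,390,180,340),(160,280,140,280))):
    ims=[]
    for n,b in zip(('side','top'),boxes):
        c=cam(n); P,uv=cloud(c); print(n,rect(P,zr,c0,.05))
        im=cv2.cvtColor(c['pixels'],cv2.COLOR_RGB2BGR)[b[0]:b[1],b[2]:b[3]]; f=min(400/im.shape[1],420/im.shape[0]); ims.append(cv2.resize(im,None,fx=f,fy=f,interpolation=cv2.INTER_CUBIC))
    h=max(i.shape[0] for i in ims); o=np.zeros((h,sum(i.shape[1] for i in ims),3),np.uint8); x=0
    for i in ims: o[:i.shape[0],x:x+i.shape[1]]=i; x+=i.shape[1]
    cv2.imwrite(f'pics/{tag}.png',o)
E
python3 - <<'E'
from la import *
look('a3',(.615,.235))
for x,y in((20,45),(29,51)): rodorig(list(B(x,y))+[32.5],5.8)
E
```

```text
side (1228, array([609.2, 230.8]), array([79.6, 58. ]), 6.45, 62.6)
top (708, array([609. , 229.9]), array([84.8, 56.9]), 6.21, 60.5)
t 9.5 tcp [525.6 233.3  53.9] F [-0.3 -0.  -2.1] w 0.0185
  d [ -9.3 -23.9   0.4] len 26 rot [-0.001  0.     0.002]
t 9.5 tcp [525.6 233.3  53.9] F [-0.3 -0.  -2.1] w 0.0185
  d [-15.3 -32.9   0.5] len 36 rot [-0.001  0.     0.002]
```

View pics/a3.png

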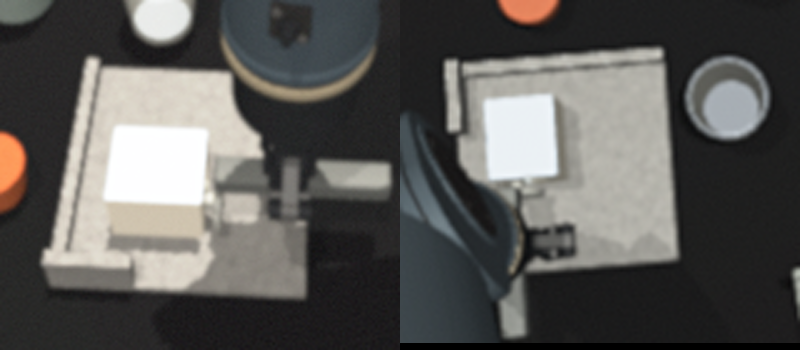

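>>> {"op": "send_rows", "data": {
  "series": [
    {"dx": -2, "dy": -3, "dz": 0, "ax": 0, "ay": 0, "az": 0, "grip": -1},
    {"dx": -4, "dy": -6, "dz": 0, "ax": 0, "ay": 0, "az": 0, "grip": -1},
    {"dx": -6, "dy": -9, "dz": 0, "ax": 0, "ay": 0, "az": 0, "grip": -1},
    {"dx": -8, "dy": -12, "dz": 0, "ax": 0, "ay": 0, "az": 0, "grip": -1},
    {"dx": -9, "dy": -15, "dz": 0, "ax": 0, "ay": 0, "az": 0, "grip": -1},
    {"dx": -10, "dy": -18, "dz": 0, "ax": 0, "ay": 0, "az": 0, "grip": -1},
    {"dx": -11, "dy": -21, "dz": 0, "ax": 0, "ay": 0, "az": 0, "grip": -1},
    {"dx": -13, "dy": -24, "dz": 0, "ax": 0, "ay": 0, "az": 0, "grip": -1},
    {"dx": -14, "dy": -27, "dz": 0, "ax": 0, "ay": 0, "az": 0, "grip": -1},
    {"dx": -15, "dy": -30, "dz": 0, "ax": 0, "ay": 0, "az": 0, "grip": -1}
  ]
}}

```text
time: 10.5
tcp_pos: [0.5541, 0.2515, 0.054]
tool_rot: [0.743, -0.67, 0.0, -0.0]
contact_force: [-0.8, -1.2, -3.0]
width: 0.0182
```

```bash

python3 - <<'E'
from la import *
look('a4',(.635,.245))
for x,y in((26,63),(34,63)): rodorig(list(B(x,y))+[32.5],5.8)
E
```

```text
side (1259, array([630.7, 249.1]), array([77.4, 57.6]), 7.21, 62.8)
top (686, array([630.9, 247.8]), array([82.6, 58.3]), 6.8, 60.7)
t 10.6 tcp [554.4 251.7  54. ] F [ 0.2 -0.8 -2.3] w 0.0185
  d [-12.    0.7   0.5] len 12 rot [-0.002  0.     0.002]
t 10.6 tcp [554.4 251.7  54. ] F [ 0.2 -0.8 -2.3] w 0.0185
  d [-12.   -7.3   0.5] len 14 rot [-0.002  0.     0.002]
```

View pics/a4.png

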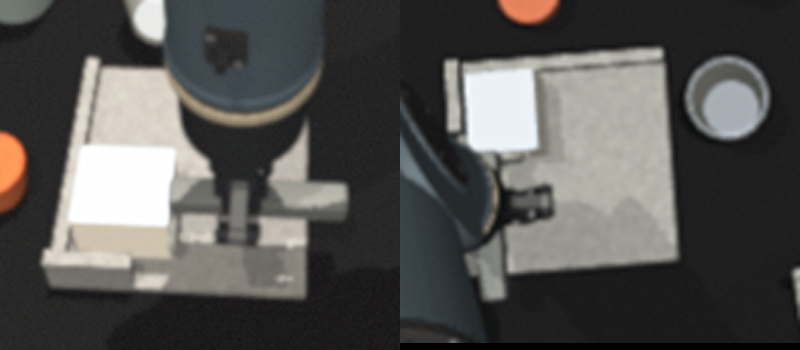

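>>> {"op": "send_rows", "data": {
  "series": [
    {"dx": -2, "dy": 0, "dz": 0, "ax": 0, "ay": 0, "az": 0, "grip": -1},
    {"dx": -4, "dy": 0, "dz": 0, "ax": 0, "ay": 0, "az": 0, "grip": -1},
    {"dx": -6, "dy": 0, "dz": 0, "ax": 0, "ay": 0, "az": 0, "grip": -1},
    {"dx": -8, "dy": 0, "dz": 0, "ax": 0, "ay": 0, "az": 0, "grip": -1},
    {"dx": -10, "dy": 0, "dz": 0, "ax": 0, "ay": 0, "az": 0, "grip": -1},
    {"dx": -11, "dy": -1, "dz": 0, "ax": 0, "ay": 0, "az": 0, "grip": -1},
    {"dx": -12, "dy": -2, "dz": 0, "ax": 0, "ay": 0, "az": 0, "grip": -1},
    {"dx": -12, "dy": -3, "dz": 0, "ax": 0, "ay": 0, "az": 0, "grip": -1},
    {"dx": -12, "dy": -5, "dz": 0, "ax": 0, "ay": 0, "az": 0, "grip": -1},
    {"dx": -12, "dy": -6, "dz": 0, "ax": 0, "ay": 0, "az": 0, "grip": -1}
  ]
}}

```text
time: 11.6
tcp_pos: [0.5591, 0.2637, 0.0539]
tool_rot: [0.742, -0.67, 0.0, -0.0]
contact_force: [-3.8, -3.3, 0.8]
width: 0.0188
```

```bash

python3 - <<'E'
from la import *
look('a5',(.642,.255))
for x,y in((34,63),(34,56)): rodorig(list(B(x,y))+[32.5],5.8)
E
```

```text
side (1302, array([637.5, 261.4]), array([73.2, 58.1]), 6.08, 62.7)
top (681, array([634.5, 258.8]), array([81.9, 58. ]), 7.61, 60.6)
t 11.7 tcp [559.3 263.8  53.9] F [-2.7 -3.6 -0.2] w 0.0184
  d [-0.5 -1.3  0.4] len 1 rot [-0.002 -0.     0.001]
t 11.7 tcp [559.3 263.8  53.9] F [-2.7 -3.6 -0.2] w 0.0184
  d [ 6.5 -1.3  0.4] len 7 rot [-0.002 -0.     0.001]
```

View pics/a5.png

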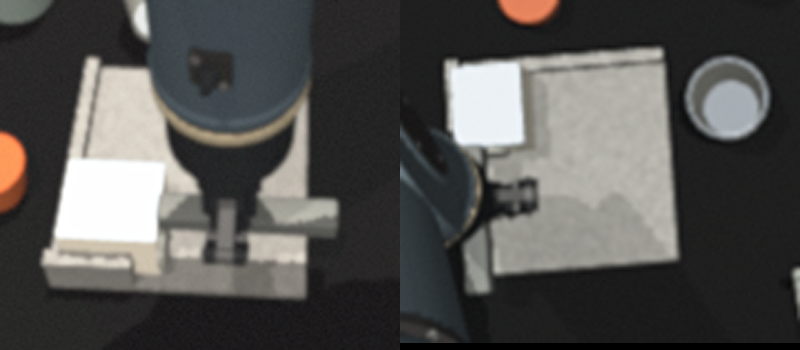

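>>> {"op": "send_rows", "data": {
  "series": [
    {"dx": -1, "dy": 0, "dz": 0, "ax": 0, "ay": 0, "az": 0, "grip": -1},
    {"dx": -2, "dy": 0, "dz": 0, "ax": 0, "ay": 0, "az": 0, "grip": -1},
    {"dx": -2, "dy": -1, "dz": 0, "ax": 0, "ay": 0, "az": 0, "grip": -1},
    {"dx": -2, "dy": -2, "dz": 0, "ax": 0, "ay": 0, "az": 0, "grip": -1},
    {"dx": -2, "dy": -3, "dz": 0, "ax": 0, "ay": 0, "az": 0, "grip": -1},
    {"dx": -2, "dy": -3, "dz": 0, "ax": 0, "ay": 0, "az": 0, "grip": -1},
    {"dx": -2, "dy": -4, "dz": 0, "ax": 0, "ay": 0, "az": 0, "grip": -1},
    {"dx": -2, "dy": -4, "dz": 0, "ax": 0, "ay": 0, "az": 0, "grip": -1},
    {"dx": -2, "dy": -4, "dz": 0, "ax": 0, "ay": 0, "az": 0, "grip": -1},
    {"dx": -2, "dy": -4, "dz": 0, "ax": 0, "ay": 0, "az": 0, "grip": -1}
  ]
}}

```text
time: 12.7
tcp_pos: [0.5605, 0.2643, 0.0536]
tool_rot: [0.742, -0.67, -0.0, 0.002]
contact_force: [-11.4, -7.6, 7.8]
width: 0.0184
```

>>> {"op": "send_rows", "data": {
  "series": [
    {"dx": 4, "dy": 3, "dz": 0, "ax": 0, "ay": 0, "az": 0, "grip": -1},
    {"dx": 9, "dy": 4, "dz": -1, "ax": 0, "ay": 0, "az": 0, "grip": -1},
    {"dx": 13, "dy": 5, "dz": -1, "ax": 0, "ay": 0, "az": 0, "grip": -1},
    {"dx": 13, "dy": 12, "dz": -1, "ax": 0, "ay": 0, "az": 0, "grip": -1},
    {"dx": 13, "dy": 24, "dz": -1, "ax": 0, "ay": 0, "az": 0, "grip": -1},
    {"dx": 13, "dy": 36, "dz": -1, "ax": 0, "ay": 0, "az": 0, "grip": -1},
    {"dx": 13, "dy": 50, "dz": -1, "ax": 0, "ay": 0, "az": 0, "grip": -1},
    {"dx": 13, "dy": 65, "dz": -1, "ax": 0, "ay": 0, "az": 0, "grip": -1},
    {"dx": 13, "dy": 80, "dz": -1, "ax": 0, "ay": 0, "az": 0, "grip": -1},
    {"dx": 13, "dy": 90, "dz": -1, "ax": 0, "ay": 0, "az": 0, "grip": -1}
  ]
}}

```text
time: 13.7
tcp_pos: [0.4711, 0.2425, 0.0551]
tool_rot: [0.742, -0.67, -0.0, 0.002]
contact_force: [0.9, 0.2, -1.3]
width: 0.0184
```

```bash

python3 - <<'E'
from la import *
print(B(67,52))
look('a6',(.644,.262))
a=np.radians(98.6); b=np.array([583.4,-213]); 
for k in (-130,): o=b+k*np.array([np.cos(a),np.sin(a)]); print(o); rodorig([o[0],o[1],180],98.6)
E
```

```text
[644.20208004 261.80456877]
side (1304, array([642.2, 261.6]), array([66.6, 57.5]), 6.81, 62.6)
top (687, array([644.9, 260.3]), array([66.9, 57.6]), 5.98, 60.5)
[ 602.83959465 -341.53832954]
t 13.8 tcp [471.  242.4  55.1] F [-0.7  0.1 -3.3] w 0.0187
  d [ 644.8  -72.9 -144.4] len 665 rot [ 6.000e-03  1.000e-03 -1.618e+00]
```

View pics/a6.png

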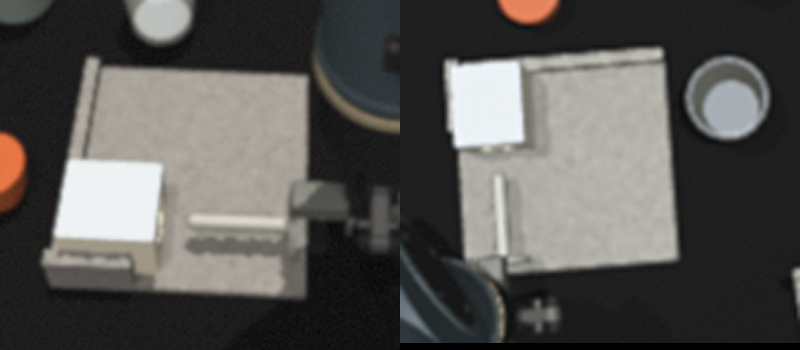

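>>> {"op": "send_rows", "data": {
  "series": [
    {"dx": 0, "dy": 5, "dz": -35, "ax": 0, "ay": 0, "az": 0, "grip": -1},
    {"dx": 5, "dy": 5, "dz": -80, "ax": 0, "ay": 0, "az": 0, "grip": -1},
    {"dx": 20, "dy": 0, "dz": -125, "ax": 0, "ay": 0, "az": 0, "grip": -1},
    {"dx": 45, "dy": -4, "dz": -160, "ax": 0, "ay": 0, "az": -0.05, "grip": -1},
    {"dx": 80, "dy": -8, "dz": -185, "ax": 0, "ay": 0, "az": -0.15, "grip": -1},
    {"dx": 120, "dy": -12, "dz": -195, "ax": 0, "ay": 0, "az": -0.28, "grip": -1},
    {"dx": 165, "dy": -16, "dz": -195, "ax": 0, "ay": 0, "az": -0.41, "grip": -1},
    {"dx": 210, "dy": -20, "dz": -195, "ax": 0, "ay": 0, "az": -0.54, "grip": -1},
    {"dx": 255, "dy": -25, "dz": -195, "ax": 0, "ay": 0, "az": -0.67, "grip": -1},
    {"dx": 300, "dy": -30, "dz": -195, "ax": 0, "ay": 0, "az": -0.8, "grip": -1}
  ]
}}

```text
time: 14.8
tcp_pos: [0.5332, -0.0544, 0.2512]
tool_rot: [0.946, -0.325, -0.001, 0.002]
contact_force: [1.9, 1.0, -2.0]
width: 0.0187
```

```bash

python3 - <<'E'
from la import *
a=np.radians(98.6); b=np.array([584,-212]); 
for k in (-130,): o=b+k*np.array([np.cos(a),np.sin(a)]); print(o); rodorig([o[0],o[1],225],98.6)
E
```

```text
[ 603.43959465 -340.53832954]
t 14.8 tcp [533.2 -54.4 251.2] F [ 1.9  1.  -2. ] w 0.0187
  d [267.7 216.7   6.1] len 344 rot [ 0.004  0.002 -0.813]
```

>>> {"op": "send_rows", "data": {
  "series": [
    {"dx": 30, "dy": 24, "dz": 0, "ax": 0, "ay": 0, "az": -0.09, "grip": -1},
    {"dx": 63, "dy": 51, "dz": 0, "ax": 0, "ay": 0, "az": -0.18, "grip": -1},
    {"dx": 98, "dy": 79, "dz": 0, "ax": 0, "ay": 0, "az": -0.3, "grip": -1},
    {"dx": 133, "dy": 108, "dz": 0, "ax": 0, "ay": 0, "az": -0.42, "grip": -1},
    {"dx": 168, "dy": 136, "dz": 0, "ax": 0, "ay": 0, "az": -0.54, "grip": -1},
    {"dx": 203, "dy": 164, "dz": 0, "ax": 0, "ay": 0, "az": -0.66, "grip": -1},
    {"dx": 235, "dy": 190, "dz": 2, "ax": 0.004, "ay": 0.002, "az": -0.76, "grip": -1},
    {"dx": 260, "dy": 210, "dz": 4, "ax": 0.004, "ay": 0.002, "az": -0.813, "grip": -1},
    {"dx": 268, "dy": 217, "dz": 6, "ax": 0.004, "ay": 0.002, "az": -0.813, "grip": -1},
    {"dx": 268, "dy": 217, "dz": 6, "ax": 0.004, "ay": 0.002, "az": -0.813, "grip": -1}
  ]
}}

```text
time: 15.8
tcp_pos: [0.6103, -0.3927, 0.2448]
tool_rot: [0.997, 0.073, -0.0, -0.0]
contact_force: [0.3, 0.7, -2.2]
width: 0.0184
```

```bash

python3 - <<'E'
from la import *
from rodm import rodmeas
rodmeas(98.6,'b1')
for n in('side','top'):
    c=cam(n); P,uv=cloud(c); print(n,rect(P,(.09,.112),(.584,-.212),.05))
    t=[d for d in spotter.outline_of(c,'sleeve_a')]
    for d in t:
        Q,_=cloud(c,d['region']); Q=Q[(Q[:,2]>.085)&(Q[:,2]<.115)]
        if len(Q)>100:
            r=cv2.minAreaRect((Q[:,:2]*1000).astype(np.float32)); print(n,'seg',r)
a=np.radians(98.6); b=np.array([584,-212]); 
for k in (-130,): o=b+k*np.array([np.cos(a),np.sin(a)]); rodorig([o[0],o[1],73],98.6)
E
```

```text
side 82 tip X 125.8 Y@85 0.0 yawerr deg 0.12 topZ [-13.8 -13.8 -14.5 -13.8 -14.2 -14.9]
top 186 tip X 123.7 Y@85 -1.5 yawerr deg 1.01 topZ [-14.6 -15.4 -14.8 -14.  -14.  -13.8]
side (444, array([ 582.5, -212.5]), array([54.2, 69.7]), 8.37, 101.4)
side seg ((582.8436279296875, -212.5582275390625), (54.367183685302734, 69.20921325683594), 7.476775646209717)
top (751, array([ 584.7, -212.4]), array([56. , 67.7]), 8.27, 99.7)
top seg ((584.6797485351562, -212.2409210205078), (56.06484603881836, 67.17221069335938), 8.330689430236816)
t 16.1 tcp [ 611.4 -388.8  246.8] F [-0.2 -0.2 -2.2] w 0.0186
  d [ -0.8   1.1 152.8] len 153 rot [ 0.    -0.001  0.002]
```

>>> {"op": "send_rows", "data": {
  "series": [
    {"dx": 0, "dy": 1, "dz": 20, "ax": 0, "ay": 0, "az": 0, "grip": -1},
    {"dx": -1, "dy": 1, "dz": 55, "ax": 0, "ay": 0, "az": 0, "grip": -1},
    {"dx": -1, "dy": 1, "dz": 95, "ax": 0, "ay": 0, "az": 0, "grip": -1},
    {"dx": -1, "dy": 1, "dz": 130, "ax": 0, "ay": 0, "az": 0, "grip": -1},
    {"dx": -1, "dy": 1, "dz": 148, "ax": 0, "ay": 0, "az": 0, "grip": -1},
    {"dx": -1, "dy": 1, "dz": 153, "ax": 0, "ay": 0, "az": 0, "grip": -1},
    {"dx": -1, "dy": 1, "dz": 153, "ax": 0, "ay": 0, "az": 0, "grip": -1},
    {"dx": -1, "dy": 1, "dz": 153, "ax": 0, "ay": 0, "az": 0, "grip": -1},
    {"dx": -1, "dy": 1, "dz": 153, "ax": 0, "ay": 0, "az": 0, "grip": -1},
    {"dx": -1, "dy": 1, "dz": 153, "ax": 0, "ay": 0, "az": 0, "grip": -1}
  ]
}}

```text
time: 17.1
tcp_pos: [0.6113, -0.3902, 0.0952]
tool_rot: [0.997, 0.076, 0.001, 0.001]
contact_force: [0.3, 0.0, -2.1]
width: 0.0187
```

```bash

python3 - <<'E'
from la import *
look('b2',(.584,-.212),(.09,.112),((90,250,240,400),(170,310,320,460)))
a=np.radians(98.4); b=np.array([583.7,-212.3]); 
for k in (-120,-80,-38): o=b+k*np.array([np.cos(a),np.sin(a)]); rodorig([o[0],o[1],73],98.4)
E
```

```text
side (447, array([ 582.3, -212.5]), array([54.5, 69.9]), 8.41, 101.4)
top (743, array([ 584.8, -212.1]), array([56. , 67.1]), 8.39, 99.7)
t 17.2 tcp [ 611.  -390.1   94.6] F [-0.1  0.2 -1.8] w 0.0183
  d [-0.9 -9.9  0.6] len 10 rot [ 0.001 -0.002  0.005]
t 17.2 tcp [ 611.  -390.1   94.6] F [-0.1  0.2 -1.8] w 0.0183
  d [ -0.7 -49.9   0.6] len 50 rot [ 0.001 -0.002  0.005]
t 17.2 tcp [ 611.  -390.1   94.6] F [-0.1  0.2 -1.8] w 0.0183
  d [ -0.5 -91.9   0.5] len 92 rot [ 0.001 -0.002  0.005]
```

View pics/b2.png

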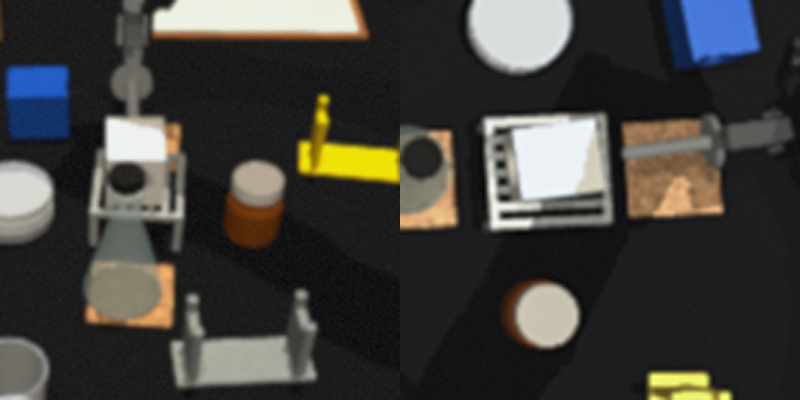

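>>> {"op": "send_rows", "data": {
  "series": [
    {"dx": -1, "dy": -6, "dz": 0, "ax": 0, "ay": 0, "az": 0.005, "grip": -1},
    {"dx": -1, "dy": -14, "dz": 0, "ax": 0, "ay": 0, "az": 0.005, "grip": -1},
    {"dx": -1, "dy": -23, "dz": 0, "ax": 0, "ay": 0, "az": 0.005, "grip": -1},
    {"dx": -1, "dy": -33, "dz": 0, "ax": 0, "ay": 0, "az": 0.005, "grip": -1},
    {"dx": -1, "dy": -43, "dz": 0, "ax": 0, "ay": 0, "az": 0.005, "grip": -1},
    {"dx": -1, "dy": -54, "dz": 0, "ax": 0, "ay": 0, "az": 0.005, "grip": -1},
    {"dx": -1, "dy": -65, "dz": 0, "ax": 0, "ay": 0, "az": 0.005, "grip": -1},
    {"dx": -1, "dy": -76, "dz": 0, "ax": 0, "ay": 0, "az": 0.005, "grip": -1},
    {"dx": -1, "dy": -86, "dz": 0, "ax": 0, "ay": 0, "az": 0.005, "grip": -1},
    {"dx": -1, "dy": -91, "dz": 0, "ax": 0, "ay": 0, "az": 0.005, "grip": -1}
  ]
}}

```text
time: 18.2
tcp_pos: [0.5963, -0.2988, 0.0946]
tool_rot: [0.997, 0.074, 0.001, 0.0]
contact_force: [0.4, -0.5, -1.6]
width: 0.0188
```

```bash

python3 - <<'E'
from la import *
look('b3',(.584,-.212),(.09,.112),((90,250,240,400),(170,310,320,460)))
a=np.radians(98.4); b=np.array([583.7,-212.3]); 
for k in (-38,): o=b+k*np.array([np.cos(a),np.sin(a)]); rodorig([o[0],o[1],84],98.4)
E
```

```text
side (478, array([ 583.7, -217.7]), array([54.5, 82.2]), 7.17, 101.5)
top (773, array([ 585.6, -219. ]), array([56.1, 80.8]), 8.3, 99.7)
t 18.3 tcp [ 596.4 -299.3   94.7] F [ 0.2  0.3 -1.6] w 0.0187
  d [  0.2   0.1 -10.3] len 10 rot [ 0.001 -0.002  0.001]
```

View pics/b3.png

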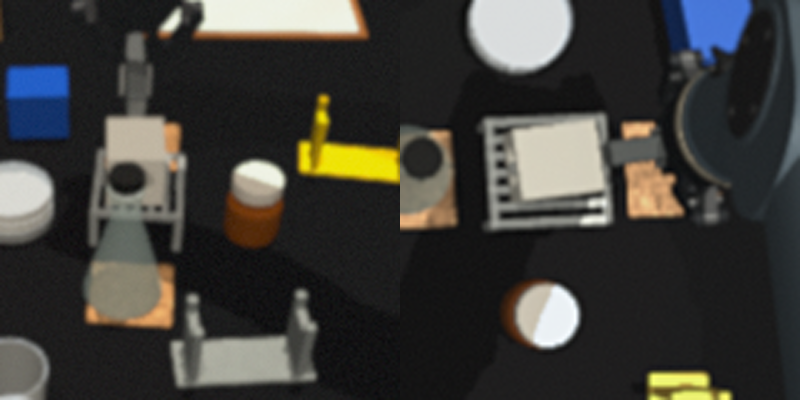

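>>> {"op": "send_rows", "data": {
  "series": [
    {"dx": 0, "dy": 0, "dz": -4, "ax": 0, "ay": 0, "az": 0, "grip": -1},
    {"dx": 0, "dy": 0, "dz": -8, "ax": 0, "ay": 0, "az": 0, "grip": -1},
    {"dx": 0, "dy": 0, "dz": -11, "ax": 0, "ay": 0, "az": 0, "grip": -1},
    {"dx": 0, "dy": 0, "dz": -14, "ax": 0, "ay": 0, "az": 0, "grip": -1},
    {"dx": 0, "dy": 0, "dz": -17, "ax": 0, "ay": 0, "az": 0, "grip": -1},
    {"dx": 0, "dy": 0, "dz": -21, "ax": 0, "ay": 0, "az": 0, "grip": -1},
    {"dx": 0, "dy": 0, "dz": -26, "ax": 0, "ay": 0, "az": 0, "grip": -1},
    {"dx": 0, "dy": 0, "dz": -32, "ax": 0, "ay": 0, "az": 0, "grip": -1},
    {"dx": 0, "dy": 0, "dz": -38, "ax": 0, "ay": 0, "az": 0, "grip": -1},
    {"dx": 0, "dy": 0, "dz": -44, "ax": 0, "ay": 0, "az": 0, "grip": -1}
  ],
  "squeeze": 120
}}

```text
time: 19.3
tcp_pos: [0.5964, -0.2993, 0.1393]
tool_rot: [0.997, 0.074, 0.001, 0.0]
contact_force: [-0.0, 0.1, -3.8]
width: 0.0183
```

```bash

python3 - <<'E'
from la import *
s=robot.state();t=s['tcp_pos'][2];print(t)
look('b4',(.584,-.212),(t-.015,t+.02),((90,250,240,400),(170,310,320,460)))
E
```

```text
0.13934775273164796
side (577, array([ 583.1, -215.5]), array([54.7, 79.3]), 8.38, 135.8)
top (870, array([ 586.1, -216.8]), array([56.5, 76.6]), 8.52, 135.0)
```

View pics/b4.png

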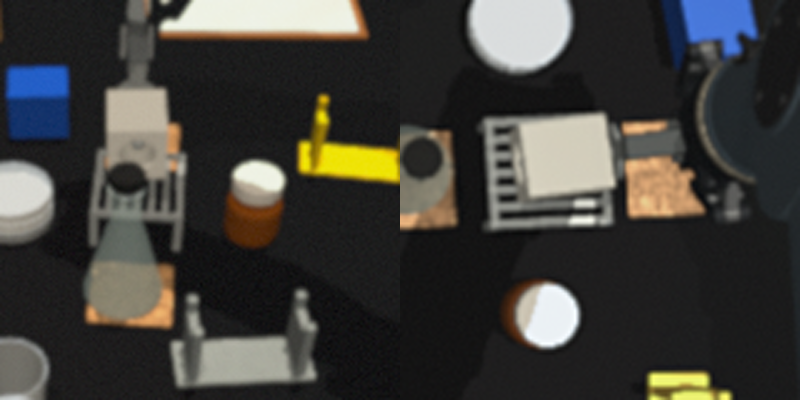

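>>> {"op": "send_rows", "data": {
  "series": [
    {"dx": 0, "dy": 0, "dz": -5, "ax": 0, "ay": 0, "az": 0, "grip": -1},
    {"dx": 0, "dy": 0, "dz": -14, "ax": 0, "ay": 0, "az": 0, "grip": -1},
    {"dx": 0, "dy": 0, "dz": -26, "ax": 0, "ay": 0, "az": 0, "grip": -1},
    {"dx": 0, "dy": 0, "dz": -40, "ax": 0, "ay": 0, "az": 0, "grip": -1},
    {"dx": 0, "dy": 0, "dz": -55, "ax": 0, "ay": 0, "az": 0, "grip": -1},
    {"dx": 0, "dy": 0, "dz": -70, "ax": 0, "ay": 0, "az": 0, "grip": -1},
    {"dx": 0, "dy": 0, "dz": -84, "ax": 0, "ay": 0, "az": 0, "grip": -1},
    {"dx": 0, "dy": 0, "dz": -96, "ax": 0, "ay": 0, "az": 0, "grip": -1},
    {"dx": 0, "dy": 0, "dz": -104, "ax": 0, "ay": 0, "az": 0, "grip": -1},
    {"dx": 0, "dy": 0, "dz": -108, "ax": 0, "ay": 0, "az": 0, "grip": -1}
  ],
  "squeeze": 120
}}

```text
time: 20.4
tcp_pos: [0.5967, -0.2994, 0.2489]
tool_rot: [0.997, 0.074, 0.002, 0.001]
contact_force: [0.1, 0.2, -3.2]
width: 0.0183
```

```bash

python3 - <<'E'
from la import *
rodorig(list(B(24,-13))+[226],5.8)
s=robot.state();t=s['tcp_pos'][2]
c=cam('side');P,_=cloud(c)
for n in('top','side'):
    c=cam(n);P,_=cloud(c)
    Q=P[(P[:,2]>t-.015)&(P[:,2]<t+.01)&(np.hypot(P[:,0]-.583,P[:,1]+.212)<.03)]
    A=np.c_[Q[:,:2]-[.583,-.212],np.ones(len(Q))]; r=np.linalg.lstsq(A,Q[:,2],rcond=None)[0]; print(n,len(Q),np.round(r,4),'slope x,y ; z')
E
```

```text
t 20.4 tcp [ 596.7 -299.4  248.9] F [ 0.1  0.2 -3.2] w 0.0183
  d [  33.8 -487.5    1.1] len 489 rot [-0.002 -0.005  1.618]
top 701 [-0.0225  0.0024  0.2437] slope x,y ; z
side 317 [-0.0208 -0.0032  0.2447] slope x,y ; z
```

>>> {"op": "send_rows", "data": {
  "series": [
    {"dx": 0, "dy": -4, "dz": 0, "ax": 0, "ay": 0, "az": 0.015, "grip": -1},
    {"dx": 1, "dy": -14, "dz": 0, "ax": 0, "ay": 0, "az": 0.045, "grip": -1},
    {"dx": 2, "dy": -29, "dz": 0, "ax": 0, "ay": 0, "az": 0.095, "grip": -1},
    {"dx": 3, "dy": -48, "dz": 0, "ax": 0, "ay": 0, "az": 0.16, "grip": -1},
    {"dx": 5, "dy": -69, "dz": 0, "ax": 0, "ay": 0, "az": 0.23, "grip": -1},
    {"dx": 6, "dy": -91, "dz": 0, "ax": 0, "ay": 0, "az": 0.3, "grip": -1},
    {"dx": 8, "dy": -113, "dz": 0, "ax": 0, "ay": 0, "az": 0.375, "grip": -1},
    {"dx": 9, "dy": -135, "dz": 0, "ax": 0, "ay": 0, "az": 0.45, "grip": -1},
    {"dx": 11, "dy": -157, "dz": 0, "ax": 0, "ay": 0, "az": 0.52, "grip": -1},
    {"dx": 12, "dy": -179, "dz": 0, "ax": 0, "ay": 0, "az": 0.595, "grip": -1}
  ],
  "squeeze": 120
}}

```text
time: 21.55
tcp_pos: [0.5813, -0.1192, 0.2468]
tool_rot: [0.975, -0.223, 0.001, -0.0]
contact_force: [-0.2, -0.2, -4.0]
width: 0.0181
```

```bash

python3 - <<'E'
from la import *
rodorig(list(B(24,-13))+[226],5.8)
E
```

```text
t 21.55 tcp [ 581.3 -119.2  246.8] F [-0.2 -0.2 -4. ] w 0.0181
  d [-154.3 -266.3   -0.3] len 308 rot [-1.000e-03 -2.000e-03  1.019e+00]
```

>>> {"op": "send_rows", "data": {
  "series": [
    {"dx": -5, "dy": -9, "dz": 0, "ax": 0, "ay": 0, "az": 0.035, "grip": -1},
    {"dx": -14, "dy": -24, "dz": 0, "ax": 0, "ay": 0, "az": 0.09, "grip": -1},
    {"dx": -25, "dy": -43, "dz": 0, "ax": 0, "ay": 0, "az": 0.165, "grip": -1},
    {"dx": -37, "dy": -64, "dz": 0, "ax": 0, "ay": 0, "az": 0.245, "grip": -1},
    {"dx": -49, "dy": -85, "dz": 0, "ax": 0, "ay": 0, "az": 0.325, "grip": -1},
    {"dx": -61, "dy": -106, "dz": 0, "ax": 0, "ay": 0, "az": 0.405, "grip": -1},
    {"dx": -73, "dy": -127, "dz": 0, "ax": 0, "ay": 0, "az": 0.485, "grip": -1},
    {"dx": -85, "dy": -148, "dz": 0, "ax": 0, "ay": 0, "az": 0.565, "grip": -1},
    {"dx": -97, "dy": -168, "dz": 0, "ax": 0, "ay": 0, "az": 0.64, "grip": -1},
    {"dx": -108, "dy": -187, "dz": 0, "ax": 0, "ay": 0, "az": 0.715, "grip": -1}
  ],
  "squeeze": 120
}}

```text
time: 22.55
tcp_pos: [0.5646, 0.0977, 0.2461]
tool_rot: [0.834, -0.552, 0.0, -0.0]
contact_force: [0.2, -0.7, -3.7]
width: 0.0181
```

```bash

python3 - <<'E'
from la import *
rodorig(list(B(24,-13))+[226],5.8)
E
```

```text
t 22.55 tcp [564.6  97.7 246.1] F [ 0.2 -0.7 -3.7] w 0.0181
  d [-85.3 -29.4  -0.9] len 90 rot [-0.001 -0.     0.301]
```

>>> {"op": "send_rows", "data": {
  "series": [
    {"dx": -6, "dy": -2, "dz": 0, "ax": 0, "ay": 0, "az": 0.02, "grip": -1},
    {"dx": -15, "dy": -5, "dz": 0, "ax": 0, "ay": 0, "az": 0.055, "grip": -1},
    {"dx": -28, "dy": -10, "dz": 0, "ax": 0, "ay": 0, "az": 0.1, "grip": -1},
    {"dx": -42, "dy": -15, "dz": 0, "ax": 0, "ay": 0, "az": 0.15, "grip": -1},
    {"dx": -55, "dy": -19, "dz": 0, "ax": 0, "ay": 0, "az": 0.195, "grip": -1},
    {"dx": -66, "dy": -23, "dz": 0, "ax": 0, "ay": 0, "az": 0.235, "grip": -1},
    {"dx": -75, "dy": -26, "dz": 0, "ax": 0, "ay": 0, "az": 0.27, "grip": -1},
    {"dx": -82, "dy": -28, "dz": 3, "ax": 0, "ay": 0, "az": 0.29, "grip": -1},
    {"dx": -85, "dy": -29, "dz": 10, "ax": 0, "ay": 0, "az": 0.301, "grip": -1},
    {"dx": -85, "dy": -29, "dz": 20, "ax": 0, "ay": 0, "az": 0.301, "grip": -1}
  ],
  "squeeze": 120
}}

```text
time: 23.55
tcp_pos: [0.5576, 0.1879, 0.2254]
tool_rot: [0.742, -0.67, 0.0, -0.0]
contact_force: [0.6, 0.9, -3.5]
width: 0.0181
```

```bash

python3 - <<'E'
from la import *
rodorig(list(B(24,-13))+[60],5.8)
s=robot.state();t=s['tcp_pos'][2]; print('home',B(67,-4))
look('c1',(.64,.19),(t-.015,t+.008))
E
```

```text
t 23.55 tcp [557.6 187.9 225.4] F [ 0.6  0.9 -3.5] w 0.0181
  d [  0.2  -0.5 144.4] len 144 rot [-0.    -0.     0.001]
home [649.86123268 206.09124908]
side (1543, array([638.1, 196.4]), array([75.7, 59.6]), 5.87, 221.8)
top (839, array([638.8, 193.5]), array([74.3, 57.6]), 6.28, 217.8)
```

View pics/c1.png

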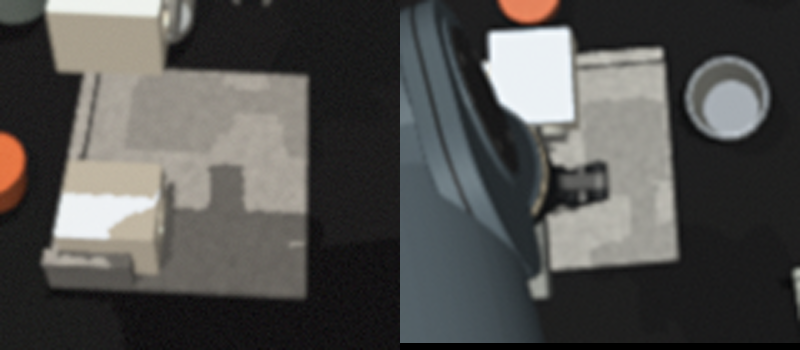

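>>> {"op": "send_rows", "data": {
  "series": [
    {"dx": 0, "dy": 0, "dz": 8, "ax": 0, "ay": 0, "az": 0, "grip": -1},
    {"dx": 0, "dy": 0, "dz": 22, "ax": 0, "ay": 0, "az": 0, "grip": -1},
    {"dx": 0, "dy": 0, "dz": 40, "ax": 0, "ay": 0, "az": 0, "grip": -1},
    {"dx": 0, "dy": 0, "dz": 60, "ax": 0, "ay": 0, "az": 0, "grip": -1},
    {"dx": 0, "dy": 0, "dz": 80, "ax": 0, "ay": 0, "az": 0, "grip": -1},
    {"dx": 0, "dy": 0, "dz": 98, "ax": 0, "ay": 0, "az": 0, "grip": -1},
    {"dx": 0, "dy": 0, "dz": 114, "ax": 0, "ay": 0, "az": 0, "grip": -1},
    {"dx": 0, "dy": 0, "dz": 126, "ax": 0, "ay": 0, "az": 0, "grip": -1},
    {"dx": 0, "dy": 0, "dz": 134, "ax": 0, "ay": 0, "az": 0, "grip": -1},
    {"dx": 0, "dy": 0, "dz": 140, "ax": 0, "ay": 0, "az": 0, "grip": -1}
  ],
  "squeeze": 120
}}

```text
time: 24.65
tcp_pos: [0.5566, 0.1861, 0.0835]
tool_rot: [0.742, -0.67, -0.0, 0.002]
contact_force: [0.2, -0.3, -3.6]
width: 0.0179
```

```bash

python3 - <<'E'
from la import *
rodorig(list(B(24,-13))+[34],5.8)
s=robot.state();t=s['tcp_pos'][2]; print('home',B(67,-4))
look('c2',(.64,.19),(t-.015,t+.007))
E
```

```text
t 24.65 tcp [556.6 186.1  83.5] F [ 0.2 -0.3 -3.6] w 0.0179
  d [-1.5 -1.9 28.5] len 29 rot [ 0.003 -0.002 -0.   ]
home [649.86123268 206.09124908]
side (1181, array([637.1, 194.3]), array([75.9, 58.8]), 6.21, 79.9)
top (613, array([638.9, 192.3]), array([75.4, 56.8]), 6.21, 77.2)
```

View pics/c2.png

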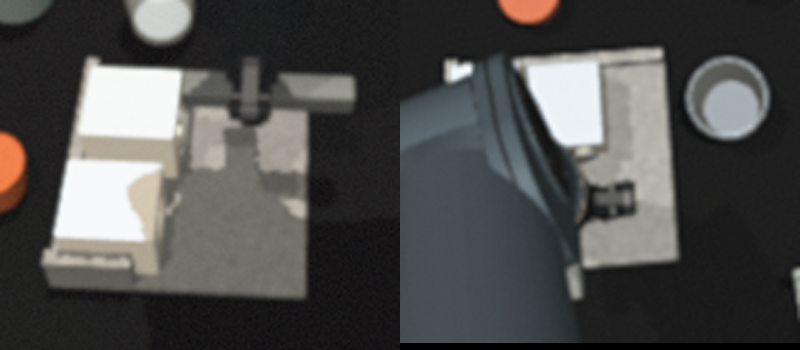

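>>> {"op": "send_rows", "data": {
  "series": [
    {"dx": 0, "dy": 0, "dz": 4, "ax": 0, "ay": 0, "az": 0, "grip": -1},
    {"dx": 0, "dy": 0, "dz": 8, "ax": 0, "ay": 0, "az": 0, "grip": -1},
    {"dx": 0, "dy": 0, "dz": 11, "ax": 0, "ay": 0, "az": 0, "grip": -1},
    {"dx": 0, "dy": 0, "dz": 14, "ax": 0, "ay": 0, "az": 0, "grip": -1},
    {"dx": 0, "dy": 0, "dz": 16, "ax": 0, "ay": 0, "az": 0, "grip": -1},
    {"dx": 0, "dy": 0, "dz": 18, "ax": 0, "ay": 0, "az": 0, "grip": -1},
    {"dx": 0, "dy": 0, "dz": 20, "ax": 0, "ay": 0, "az": 0, "grip": -1},
    {"dx": 0, "dy": 0, "dz": 23, "ax": 0, "ay": 0, "az": 0, "grip": -1},
    {"dx": 0, "dy": 0, "dz": 26, "ax": 0, "ay": 0, "az": 0, "grip": -1},
    {"dx": 0, "dy": 0, "dz": 29, "ax": 0, "ay": 0, "az": 0, "grip": -1}
  ],
  "squeeze": 120
}}

```text
time: 25.75
tcp_pos: [0.5563, 0.1861, 0.0543]
tool_rot: [0.742, -0.67, -0.0, 0.002]
contact_force: [0.0, -0.5, -1.7]
width: 0.0179
```

```bash

python3 - <<'E'
from la import *
s=robot.state();t=s['tcp_pos'][2]; print('home',B(67,-4))
look('c3',(.64,.19),(.052,.068))
rodorig(list(B(24,-4))+[32.5],5.8)
rodorig(list(B(24,7))+[32.5],5.8)
rodorig(list(B(34,7))+[32.5],5.8)
E
```

```text
home [649.86123268 206.09124908]
side (1180, array([632.9, 202.1]), array([81.7, 73.4]), 6.41, 62.6)
top (556, array([643.4, 193.2]), array([66.5, 56.4]), 6.09, 61.0)
t 25.85 tcp [555.9 186.   54. ] F [-0.  -0.7 -3. ] w 0.018
  d [-10.5  -2.5   0.5] len 11 rot [ 0.004 -0.002  0.   ]
t 25.85 tcp [555.9 186.   54. ] F [-0.  -0.7 -3. ] w 0.018
  d [-21.5  -2.5   0.5] len 22 rot [ 0.004 -0.002  0.   ]
t 25.85 tcp [555.9 186.   54. ] F [-0.  -0.7 -3. ] w 0.018
  d [-21.5 -12.5   0.4] len 25 rot [ 0.004 -0.002  0.   ]
```

View pics/c3.png

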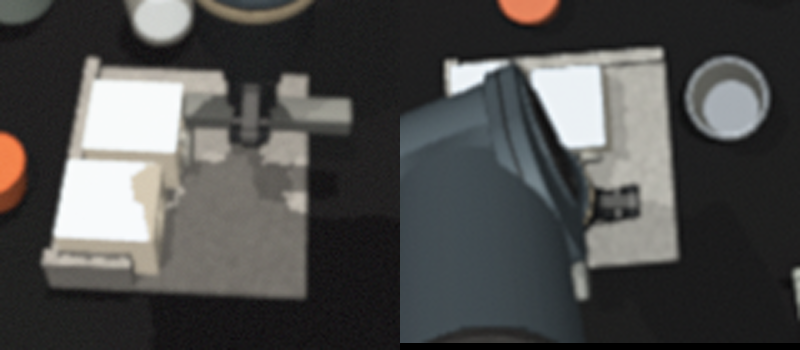

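>>> {"op": "send_rows", "data": {
  "series": [
    {"dx": -3, "dy": 0, "dz": 0, "ax": 0.003, "ay": -0.002, "az": 0, "grip": -1},
    {"dx": -6, "dy": 0, "dz": 0, "ax": 0.003, "ay": -0.002, "az": 0, "grip": -1},
    {"dx": -9, "dy": 0, "dz": 0, "ax": 0.003, "ay": -0.002, "az": 0, "grip": -1},
    {"dx": -12, "dy": -1, "dz": 0, "ax": 0.003, "ay": -0.002, "az": 0, "grip": -1},
    {"dx": -14, "dy": -2, "dz": 0, "ax": 0.003, "ay": -0.002, "az": 0, "grip": -1},
    {"dx": -16, "dy": -4, "dz": 0, "ax": 0.003, "ay": -0.002, "az": 0, "grip": -1},
    {"dx": -18, "dy": -6, "dz": 0, "ax": 0.003, "ay": -0.002, "az": 0, "grip": -1},
    {"dx": -19, "dy": -8, "dz": 0, "ax": 0.003, "ay": -0.002, "az": 0, "grip": -1},
    {"dx": -20, "dy": -9, "dz": 0, "ax": 0.003, "ay": -0.002, "az": 0, "grip": -1},
    {"dx": -20, "dy": -10, "dz": 0, "ax": 0.003, "ay": -0.002, "az": 0, "grip": -1}
  ]
}}

```text
time: 26.85
tcp_pos: [0.5638, 0.2071, 0.0539]
tool_rot: [0.742, -0.67, -0.001, 0.001]
contact_force: [-1.5, -0.5, -0.6]
width: 0.0185
```

```bash

python3 - <<'E'
from la import *
look('c4',(.64,.2),(.052,.068))
rodorig(list(B(34,7))+[32.5],5.8)
E
```

```text
side (1276, array([637.2, 212.2]), array([81.3, 74.1]), 7.07, 62.7)
top (707, array([646.5, 208.5]), array([68.4, 68.5]), 6.75, 60.8)
t 26.95 tcp [563.9 207.   53.9] F [ 0.1  0.3 -1.9] w 0.0181
  d [-1.4 -2.4  0.4] len 3 rot [0.001 0.    0.   ]
```

View pics/c4.png

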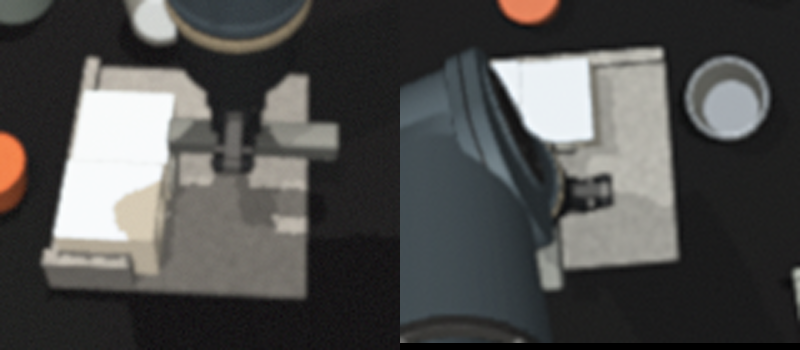

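>>> {"op": "send_rows", "data": {
  "series": [
    {"dx": -1, "dy": -1, "dz": 0, "ax": 0, "ay": 0, "az": 0, "grip": -1},
    {"dx": -2, "dy": -1, "dz": 0, "ax": 0, "ay": 0, "az": 0, "grip": -1},
    {"dx": -3, "dy": -2, "dz": 0, "ax": 0, "ay": 0, "az": 0, "grip": -1},
    {"dx": -3, "dy": -2, "dz": 0, "ax": 0, "ay": 0, "az": 0, "grip": -1},
    {"dx": -3, "dy": -3, "dz": 0, "ax": 0, "ay": 0, "az": 0, "grip": -1},
    {"dx": -3, "dy": -4, "dz": 0, "ax": 0, "ay": 0, "az": 0, "grip": -1},
    {"dx": -3, "dy": -5, "dz": 0, "ax": 0, "ay": 0, "az": 0, "grip": -1},
    {"dx": -3, "dy": -5, "dz": 0, "ax": 0, "ay": 0, "az": 0, "grip": -1},
    {"dx": -3, "dy": -5, "dz": 0, "ax": 0, "ay": 0, "az": 0, "grip": -1},
    {"dx": -3, "dy": -5, "dz": 0, "ax": 0, "ay": 0, "az": 0, "grip": -1}
  ]
}}

```text
time: 27.95
tcp_pos: [0.5663, 0.2086, 0.0537]
tool_rot: [0.742, -0.671, -0.001, 0.003]
contact_force: [-8.1, -6.8, 4.9]
width: 0.0185
```

```bash

python3 - <<'E'
from la import *
look('c5',(.64,.2),(.052,.068))
rodorig(list(B(34,7))+[32.5],5.8)
E
```

```text
side (1260, array([638.4, 212.5]), array([84. , 73.6]), 6.4, 62.7)
top (704, array([644.9, 208.8]), array([76.8, 68. ]), 7.04, 60.8)
t 28.05 tcp [566.3 208.5  53.7] F [-8.4 -6.1  5.1] w 0.0179
  d [-0.1  0.1  0.2] len 0 rot [ 0.006 -0.002 -0.001]
```

View pics/c5.png

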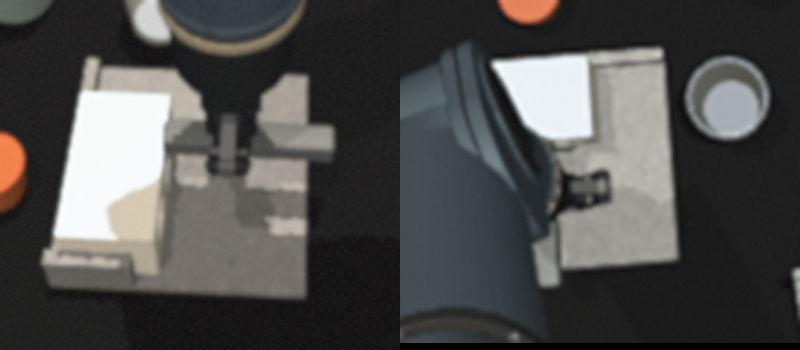

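>>> {"op": "send_rows", "data": {
  "series": [
    {"dx": 3, "dy": 3, "dz": 0, "ax": 0, "ay": 0, "az": 0, "grip": -1},
    {"dx": 7, "dy": 4, "dz": -1, "ax": 0, "ay": 0, "az": 0, "grip": -1},
    {"dx": 12, "dy": 5, "dz": -1, "ax": 0, "ay": 0, "az": 0, "grip": -1},
    {"dx": 12, "dy": 12, "dz": -1, "ax": 0, "ay": 0, "az": 0, "grip": -1},
    {"dx": 12, "dy": 24, "dz": -1, "ax": 0, "ay": 0, "az": 0, "grip": -1},
    {"dx": 12, "dy": 36, "dz": -1, "ax": 0, "ay": 0, "az": 0, "grip": -1},
    {"dx": 12, "dy": 50, "dz": -1, "ax": 0, "ay": 0, "az": 0, "grip": -1},
    {"dx": 12, "dy": 65, "dz": -1, "ax": 0, "ay": 0, "az": 0, "grip": -1},
    {"dx": 12, "dy": 80, "dz": -1, "ax": 0, "ay": 0, "az": 0, "grip": -1},
    {"dx": 12, "dy": 92, "dz": -1, "ax": 0, "ay": 0, "az": 0, "grip": -1}
  ]
}}

```text
time: 29.05
tcp_pos: [0.4749, 0.1875, 0.0553]
tool_rot: [0.742, -0.671, -0.001, 0.003]
contact_force: [-0.5, 1.2, -0.8]
width: 0.0184
```

```bash

python3 - <<'E'
from la import *
print(B(67,-4),B(67,52))
look('c6',(.647,.234),(.052,.068))
for n in('side','top'):
    c=cam(n);P,_=cloud(c); print(n,'both',rect(P,(.052,.068),(.647,.234),.1))
print('A-B gap view')
rodorig(list(B(34,7))+[32.5],5.8)
go([474.9,-25.6,120],12.2); from rodm import rodmeas; rodmeas(5.8,'c6r')
E
```

```text
[649.86123268 206.09124908] [644.20208004 261.80456877]
side (1799, array([645.2, 233.7]), array([66.4, 99.4]), 6.22, 62.8)
top (1095, array([647.5, 234.4]), array([66.8, 99.1]), 5.96, 60.7)
side both (2328, array([645.3, 233.7]), array([ 66.4, 113.7]), 6.08, 62.7)
top both (1356, array([647.5, 232.4]), array([ 66.9, 113.9]), 5.96, 60.7)
A-B gap view
t 29.25 tcp [476.5 187.7  55.5] F [-0.1 -1.1 -2.8] w 0.0179
  d [-11.9 -91.3   1.5] len 92 rot [ 0.005 -0.002 -0.001]
t 29.25 tcp [476.5 187.7  55.5] F [-0.1 -1.1 -2.8] w 0.0179
  d [212.2  23.4 -64. ] len 223 rot [ 0.005 -0.002 -0.112]
side 204 tip X 118.7 Y@85 2.6 yawerr deg 0.42 topZ [-13.9 -13.5 -13.6 -13.8 -14.3 -14.2]
top 132 tip X 121.6 Y@85 -2.1 yawerr deg 0.39 topZ [-15.1 -15.9 -16.3 -13.8 -13.9 -17.3]
```

View pics/c6.png

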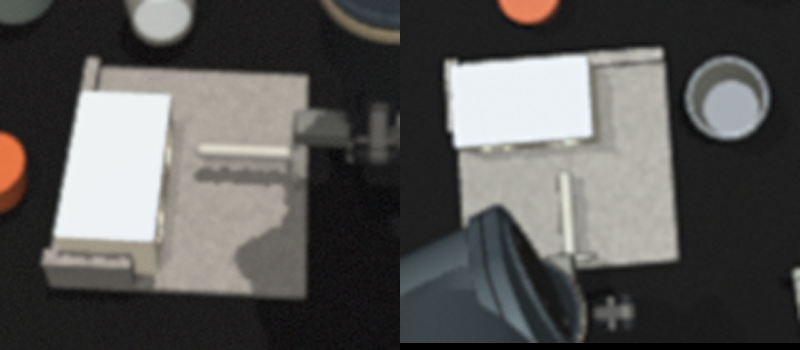

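>>> {"op": "send_rows", "data": {
  "series": [
    {"dx": 0, "dy": 0, "dz": -30, "ax": 0, "ay": 0, "az": 0, "grip": -1},
    {"dx": 5, "dy": 1, "dz": -65, "ax": 0, "ay": 0, "az": 0, "grip": -1},
    {"dx": 30, "dy": 3, "dz": -90, "ax": 0.005, "ay": -0.002, "az": -0.02, "grip": -1},
    {"dx": 65, "dy": 7, "dz": -90, "ax": 0.005, "ay": -0.002, "az": -0.04, "grip": -1},
    {"dx": 105, "dy": 11, "dz": -90, "ax": 0.005, "ay": -0.002, "az": -0.07, "grip": -1},
    {"dx": 145, "dy": 16, "dz": -90, "ax": 0.005, "ay": -0.002, "az": -0.1, "grip": -1},
    {"dx": 180, "dy": 20, "dz": -90, "ax": 0.005, "ay": -0.002, "az": -0.112, "grip": -1},
    {"dx": 204, "dy": 22, "dz": -90, "ax": 0.005, "ay": -0.002, "az": -0.112, "grip": -1},
    {"dx": 212, "dy": 23, "dz": -85, "ax": 0.005, "ay": -0.002, "az": -0.112, "grip": -1},
    {"dx": 212, "dy": 23, "dz": -80, "ax": 0.005, "ay": -0.002, "az": -0.112, "grip": -1}
  ]
}}

```text
time: 30.35
tcp_pos: [0.4761, -0.0265, 0.1356]
tool_rot: [0.777, -0.629, 0.0, -0.0]
contact_force: [-0.0, 1.3, -1.2]
width: 0.0178
```

```bash

python3 - <<'E'
from la import *
from rodm import rodmeas
go([474.9,-25.6,60],12.2)
look('d1',(.46,-.02),(.06,.16),((170,310,240,400),(200,330,220,350)))
rodmeas(12.2,'d1r')
E
```

```text
t 30.35 tcp [476.1 -26.5 135.6] F [-0.   1.3 -1.2] w 0.0178
  d [-1.2  1.  75.6] len 76 rot [-0.001  0.    -0.003]
side (277, array([459.6, -13.8]), array([39. , 97.6]), 86.96, 151.4)
top 0
side 171 tip X 118.9 Y@85 3.8 yawerr deg 0.73 topZ [-14.1 -13.9 -13.8 -13.6 -13.9 -14.5]
top 147 tip X 120.6 Y@85 1.3 yawerr deg 0.46 topZ [-15.4 -13.7 -14.1 -14.7 -13.7 -14.9]
```

View pics/d1.png

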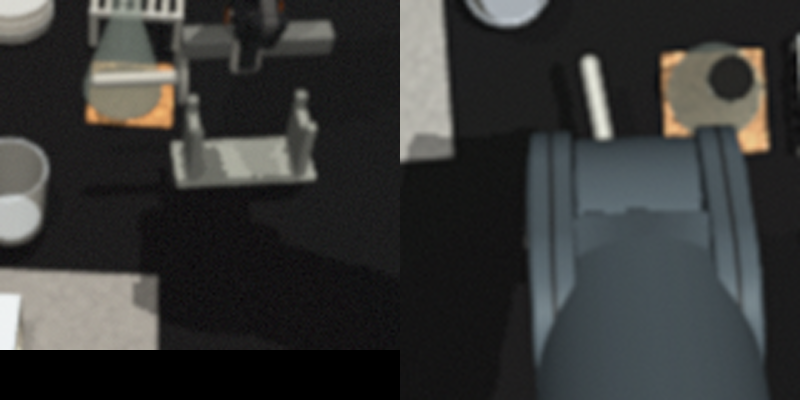

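>>> {"op": "send_rows", "data": {
  "series": [
    {"dx": -1, "dy": 1, "dz": 15, "ax": 0, "ay": 0, "az": -0.003, "grip": -1},
    {"dx": -1, "dy": 1, "dz": 35, "ax": 0, "ay": 0, "az": -0.003, "grip": -1},
    {"dx": -1, "dy": 1, "dz": 52, "ax": 0, "ay": 0, "az": -0.003, "grip": -1},
    {"dx": -1, "dy": 1, "dz": 64, "ax": 0, "ay": 0, "az": -0.003, "grip": -1},
    {"dx": -1, "dy": 1, "dz": 72, "ax": 0, "ay": 0, "az": -0.003, "grip": -1},
    {"dx": -1, "dy": 1, "dz": 78, "ax": 0, "ay": 0, "az": -0.003, "grip": -1},
    {"dx": -1, "dy": 1, "dz": 82, "ax": 0, "ay": 0, "az": -0.003, "grip": -1},
    {"dx": -1, "dy": 1, "dz": 85, "ax": 0, "ay": 0, "az": -0.003, "grip": -1},
    {"dx": -1, "dy": 1, "dz": 87, "ax": 0, "ay": 0, "az": -0.003, "grip": -1},
    {"dx": -1, "dy": 1, "dz": 87, "ax": 0, "ay": 0, "az": -0.003, "grip": -1}
  ]
}}

```text
time: 31.55
tcp_pos: [0.4746, -0.0229, 0.0486]
tool_rot: [0.78, -0.626, -0.0, -0.0]
contact_force: [-0.0, -0.1, -0.9]
width: 0.0181
```

```bash

python3 - <<'E'
from la import *
go([474.9,-25.6,48.2],12.2)
look('d2',(.46,-.02),(.06,.16),((170,310,240,400),(200,330,220,350)))
E
```

```text
t 31.55 tcp [474.6 -22.9  48.6] F [-0.  -0.1 -0.9] w 0.0181
  d [2.6 0.3 0.4] len 3 rot [-0.     0.001  0.004]
side (780, array([461.2,  -8.5]), array([76.5, 99.2]), 84.45, 79.6)
top 0
```

View pics/d2.png

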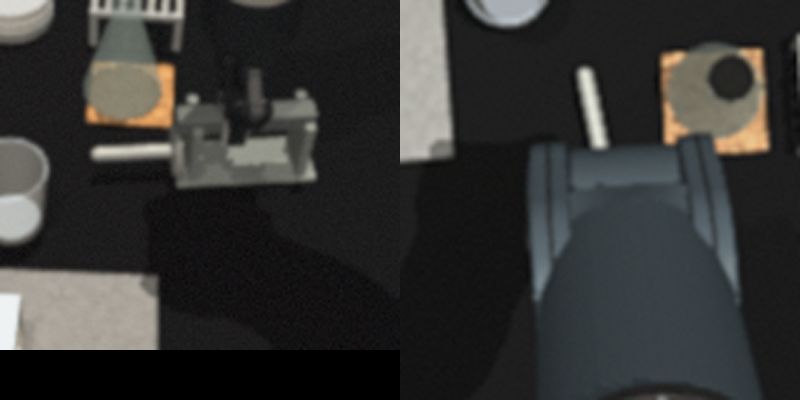

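>>> {"op": "send_rows", "data": {
  "series": [
    {"dx": 1, "dy": 0, "dz": 0, "ax": 0, "ay": 0, "az": 0.002, "grip": -1},
    {"dx": 2.5, "dy": 0, "dz": 0, "ax": 0, "ay": 0, "az": 0.004, "grip": -1},
    {"dx": 2.5, "dy": 0, "dz": 0.5, "ax": 0, "ay": 0, "az": 0.004, "grip": -1},
    {"dx": 2.5, "dy": 0, "dz": 1, "ax": 0, "ay": 0, "az": 0.004, "grip": -1},
    {"dx": 2.5, "dy": 0, "dz": 1, "ax": 0, "ay": 0, "az": 0.004, "grip": -1},
    {"dx": 2.5, "dy": 0, "dz": 1, "ax": 0, "ay": 0, "az": 0.004, "grip": -0.5},
    {"dx": 2.5, "dy": 0, "dz": 1, "ax": 0, "ay": 0, "az": 0.004, "grip": -0.3},
    {"dx": 2.5, "dy": 0, "dz": 1, "ax": 0, "ay": 0, "az": 0.004, "grip": 0},
    {"dx": 2.5, "dy": 0, "dz": 1, "ax": 0, "ay": 0, "az": 0.004, "grip": 0.5},
    {"dx": 2.5, "dy": 0, "dz": 1, "ax": 0, "ay": 0, "az": 0.004, "grip": 0.8}
  ],
  "squeeze": 20
}}

```text
time: 32.65
tcp_pos: [0.4752, -0.0254, 0.0477]
tool_rot: [0.778, -0.628, -0.0, -0.0]
contact_force: [0.1, -0.1, 0.6]
width: 0.0702
```

>>> {"op": "send_rows", "data": {
  "series": [
    {"dx": 0, "dy": 0, "dz": 0, "ax": 0, "ay": 0, "az": 0, "grip": 0.8},
    {"dx": 0, "dy": 0, "dz": 0, "ax": 0, "ay": 0, "az": 0, "grip": 0.8},
    {"dx": 0, "dy": 0, "dz": -5, "ax": 0, "ay": 0, "az": 0, "grip": 0.8},
    {"dx": 0, "dy": 0, "dz": -15, "ax": 0, "ay": 0, "az": 0, "grip": 0.8},
    {"dx": 0, "dy": 0, "dz": -35, "ax": 0, "ay": 0, "az": 0, "grip": 0.8},
    {"dx": 0, "dy": 0, "dz": -65, "ax": 0, "ay": 0, "az": 0, "grip": 0.8},
    {"dx": 0, "dy": 0, "dz": -105, "ax": 0, "ay": 0, "az": 0, "grip": 0.8},
    {"dx": 0, "dy": 0, "dz": -145, "ax": 0, "ay": 0, "az": 0, "grip": 0.8},
    {"dx": 0, "dy": 0, "dz": -180, "ax": 0, "ay": 0, "az": 0, "grip": 0.8},
    {"dx": 0, "dy": 0, "dz": -190, "ax": 0, "ay": 0, "az": 0, "grip": 0.8}
  ]
}}

```text
time: 33.65
tcp_pos: [0.4766, -0.0256, 0.2422]
tool_rot: [0.778, -0.628, 0.002, -0.002]
contact_force: [0.4, -0.3, -0.5]
width: 0.0767
```

```bash

python3 - <<'E'
from la import *
look('d3',(.46,-.02),(.06,.1),((120,400,180,400),(140,340,140,440)))
for n in('side','top'):
    c=cam(n);P,_=cloud(c); print(n,'both',rect(P,(.052,.068),(.647,.234),.1))
    for t in('rod','rod_mid','flask','dishes','jar','beaker','reagent','bottle2','stopper'):
        print(t,[(round(d['p'],2),np.round(w(c,d['xyz']),3).tolist()) for d in spotter.pinpoint(c,t)][:2])
    H=P[(P[:,2]>.0735)&(P[:,2]<.084)&(P[:,0]>.39)&(P[:,0]<.54)&(abs(P[:,1]+.025)<.05)]
    def line(Q):
        l=cv2.fitLine(Q[:,:2].astype(np.float32),cv2.DIST_HUBER,0,1e-4,1e-4).ravel(); dd=l[:2]*np.sign(l[0]); s=(Q[:,:2]-l[2:])@dd
        lo,hi=np.percentile(s,[1,99]); return np.degrees(np.arctan2(dd[1],dd[0])).round(2),(l[2:]+lo*dd).round(4),(l[2:]+hi*dd).round(4)
    if len(H)>20: print('handle',len(H),line(H),np.median(H[:,2]))
    T=P[(P[:,2]>.022)&(P[:,2]<.040)&(P[:,0]>.53)&(P[:,0]<.62)&(abs(P[:,1]+.008)<.03)]
    print('rod',len(T),line(T),np.percentile(T[:,2],[50,90]))
E
```

```text
side (559, array([461.8, -26.7]), array([99.6, 41.8]), 13.76, 76.6)
top 0
side both (2314, array([645.1, 233.8]), array([ 66.3, 113.5]), 6.12, 62.7)
rod [(0.83, [0.525, -0.016, 0.028])]
rod_mid [(0.91, [0.559, -0.008, 0.023])]
flask [(0.74, [0.58, -0.097, 0.009])]
dishes [(0.64, [0.578, -0.217, 0.003]), (0.57, [0.708, -0.191, -0.0])]
jar [(0.88, [0.458, -0.217, -0.003])]
beaker [(0.76, [0.65, 0.063, 0.001])]
reagent [(0.75, [0.766, -0.068, -0.0])]
bottle2 [(0.91, [0.783, 0.054, -0.002])]
stopper [(0.92, [0.746, 0.236, 0.003]), (0.46, [0.454, -0.216, -0.002])]
handle 435 (np.float32(13.04), array([ 0.407 , -0.0388]), array([ 0.5208, -0.0125])) 0.0777427431249514
rod 152 (np.float32(11.1), array([ 0.5299, -0.0101]), array([0.5905, 0.0019])) [0.03310493 0.03564189]
top both (1365, array([647.5, 232.3]), array([ 66.5, 113.5]), 5.93, 60.8)
rod [(0.42, [0.528, -0.017, 0.028]), (0.39, [0.748, 0.238, -0.005])]
rod_mid [(0.48, [0.557, -0.012, 0.026])]
flask [(0.71, [0.578, -0.101, 0.0]), (0.6, [0.652, 0.065, -0.004])]
dishes [(0.89, [0.708, -0.191, 0.002])]
jar [(0.71, [0.782, 0.058, -0.001]), (0.57, [0.461, -0.216, 0.0])]
beaker [(0.61, [0.652, 0.065, -0.002])]
reagent [(0.78, [0.764, -0.065, -0.004]), (0.47, [0.709, -0.19, 0.002])]
bottle2 [(0.62, [0.781, 0.058, 0.001])]
stopper [(0.78, [0.743, 0.238, -0.007]), (0.6, [0.765, -0.064, -0.006])]
rod 106 (np.float32(12.5), array([ 0.5462, -0.0105]), array([5.945e-01, 2.000e-04])) [0.03225904 0.03514952]
```

View pics/d3.png

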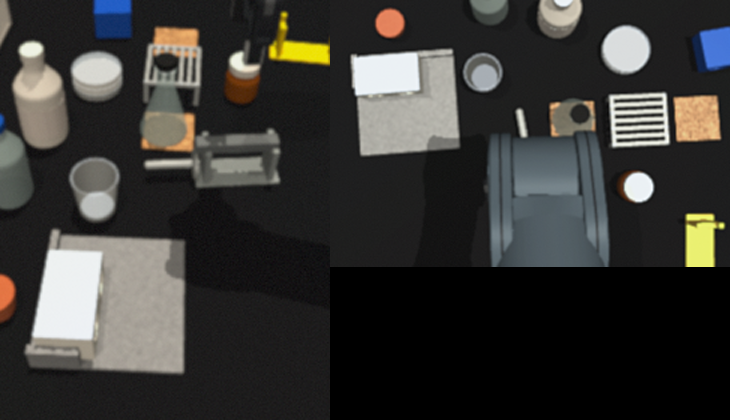

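All checks agree: the rod is in its stand as at the start, both sleeves are packed in the corner, and none of the other things has moved. Handing in.

```bash
python3 -c "
from h import *
print(robot.state()['time'],robot.close_job())"
```

```text
the job is handed in; nothing more can be done
34.75 None
```

The job is done and handed in at 34.75 s of the 72 s allowed; no verdict is reported.

- **First sleeve:** I threaded the rod into its bore, squared it, and pushed it sideways and then with the collar until both fences pushed back (about 11 N and 8 N). It measured within about 1 mm of its place.
- **Second sleeve:** I threaded the rod in from the open end and lifted the sleeve level. It went over the flask to the board, where I pushed it against the first sleeve and the end fence (about 8 N and 7 N).
- **Rod:** I laid it back at the pose where I had grasped it, then opened the gripper and raised it clear.

**Last checks:**
- **Sleeves:** The pair measured 66.4 x 113.5 mm at about 6.0°. The ideal is 66 x 112 mm, with the board at about 5.8°. Its centre was about 1 mm from where it should be.
- **Rod:** The tip is within about 1 mm of its starting position. The yaw fits from the side camera gave 11.1° on the rod and 13.0° on the handle, and the top camera gave 12.5° on the rod. At the start it was about 12.2°.
- **Other things:** All are within about 4 mm of their first readings, which is the detector's noise. A few low-confidence detections took one thing for another; I ignored those.
- **Camera differences:** The two cameras differed by 2 to 3 mm throughout. In the last look the arm hid the handle from the top camera, so the handle was checked from the side camera only.

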